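Deburr a project box and fill the build-kit tray

ROBOT

A 6-joint arm with a two-finger parallel gripper is mounted at the origin on the work surface. World frame = base frame: x ahead of the robot, y to its left, z up, the work surface at z = 0. Lengths are in m, angles in rad, forces in N, time in s.
With the tool pointing down it reaches from about 0.25 to 0.775 m from the base axis. Payload 8.9 kg.
Tool frame: the origin (TCP) lies between the finger pads; the fingertips stand 25 mm ahead of it and the grasp point (between the pads) lies 6 mm ahead of it; z points along the fingers, y is the line along which they close (so a half turn about z gives the same grasp; the last joint's range is limited). The gripper opens to 85 mm and grips with 20 to 120 N. Pads are 22 mm wide; open, the fingers measure 114 mm over their backs; the gripper's body (76 mm by 85 mm) begins 54 mm behind the grasp point. The pads swing forward as they close: fully open they stand 13 mm farther back than shut.
Start: joints at [1.107, 0.291, -0.153, 1.127, 0, 1.431], TCP at [0.168, 0.498, 0.22] pointing down, gripper open.
Joint ranges: [-2.52, 2.52], [-0.91, 1.74], [-1.3, 1.37], [-1.96, 2.02], [-1.52, 1.47], [-3.14, 3.14]. Speed limits (rad/s): [2.22, 2.22, 2.79, 3.14, 3.14, 3.14].

INTERFACE

Orientations are given as a unit quaternion [w, x, y, z].
In Python, from station import manip, capture, spotter gives the robot as it stands.
- The arm moves only by the tool step_arm, never from a script. Its argument "targets" is a list of rows, each a list of 3 entries, a list of its own where there are three numbers: the turn, a rotation vector about the world's x, y, z in rad, then the shift along the world's x, y, z in cm, then the finger opening in cm, from 0 to 8.54. A call has 1 to 10 rows; each row shifts and turns the commanded pose from where the row before left it; what a row does not reach is not made up. A row lasts 1/10 s, in which the tool goes at most 50 mm and 8.59 degrees, less where a joint would pass 70% of its speed; a pose out of reach is approached as far as the arm can. A call is refused whole if a number of a shift passes 5 or a number of a turn 0.15, either way. A call with a gripper value outside its range is refused whole. The fingers move at their own pace and stop on an object; "grip_force" is the grip in N (left out, the last holds). Time passes only in rows, so rows that do not move let the fingers close. It gives the time, the measured TCP pose, the force, the opening and the grip force at its end, in the units of the state.
- manip.observe(): the state, without advancing time (a new reading comes with each control period).
- capture(name): name is "side" or "top"; returns a dict with "img" (480x640x3 uint8, red, green, blue), "fx", "fy", "cx", "cy" (pixels), "k1" (the pictures are not rectified: a ray, as slopes to the right and down, at radius r is drawn at 1 + k1 r^2 times it, then the intrinsics apply), "R" (3x3) and "t" (3): a world point X has camera coordinates R X + t. Camera axes: x right, y down, z forward; pixel columns grow to the right and rows downward; lengths in m; the calibration is good to about 2 mm. A picture is of the moment at which its call begins. There is no depth.
- manip.job_done(): hands the job in; it is judged then, once.
Trained networks look in a picture, given as the dict that the camera call returned (one of the last four; its "shot" number tells which), for a name from the list of things; names that differ only in an ending like _2 or _b are one class to them, and where a whole thing is asked for, a point or a joint stands for the part that bears it (a point fixed in the world has none). Each returns a list of dicts, best first, with "p" (0 to 1); they miss things now and then, are a little off and sometimes report something else, mostly with a low value. They report only what shows in the picture. A call takes as long as a camera call. They do not tell look-alikes from the thing itself.
- spotter.boxes_of(thing, picture): "box" ([left, top, width, height] in pixels, round what is visible of it).
- spotter.regions_of(thing, picture): "pixels" (480x640 bool, what is visible of it) and "box" ([left, top, width, height] in pixels, round what is visible of it).
- spotter.spot_point(thing, picture): "position" ([row, column] in pixels: a listed point, or the origin of a listed thing).
The state is a dict: "t": time; "joint_pos": joint angles; "dq": joint speeds; "tau": joint torques, N m; "tcp_pos": TCP position; "tcp_rot": TCP orientation; "contact_force": force on the tool from outside, world axes, zero at the start; "moment": the same for the moment, N m; "opening": finger opening in m; "grasp_force": force on a finger pad.
Only numpy, scipy, OpenCV 4.12 (cv2) and the standard library are available. Lean on these libraries where they do the work, as an engineer would, in place of code of your own. Each camera call takes 0.05 s, during which the arm holds its last target. There are 200 camera calls.

TASK

Lay the aluminium project box in the wooden jig and, with the deburrer from its stand, run the blade round the edge of the big hole in one full clockwise circle (seen from above) with light, steady contact, starting on the side facing the small LED hole and coming back to there. Then hang the deburrer back in its stand and fill the blue kit tray: the box and every loose kit part on the bench (heatsink, fan, toroidal transformer, capacitor, whichever are there), each fully down in the pocket of its shape. Leave the other things on the bench where they are.

Things in the scene. Friction and masses are not known exactly. Their poses are not given: they have to be found in the camera images.
- box_center (a point): centre (15.5 mm above its underside) of the bare die-cast aluminium project box, 112 (x) x 60 (y) x 31 (z) mm, about 0.4 kg, open side down, face 4 mm thick. In its face: a 40 mm hole ringed by a thin blue line and, 36 mm from the centre towards +x, an 8 mm black LED hole (look only). z up. It starts flat on the bench
- project_box: the same box; origin at the centre of its underside, axes as at box_center
- hole (a point): centre of the 40 mm round hole, on the face of the box (31 mm above its underside), 22 mm from the box's centre towards -x of the box; axes as the box's, so +x is the side facing the LED hole. The inside under it is empty down to what the box stands on, 31 mm
- handle (a point): centre of the deburrer's yellow handle, 20 x 20 mm square, 66 mm long; z up along the tool, x and y square to the flats. The tool, 132 mm long, 0.1 kg, starts blade down in the tool stand. Its black finger guard is 40 mm across, 6 mm thick, underside 39 mm below this point; below that a ferrule 16 mm across, 30 mm long, then the blade
- blade_tip (a point): tip of the blade, 99 mm below the handle's centre on the tool's axis. The blade is a rigid round taper 30 mm long, 9 mm across at the ferrule and 3 mm at the tip; it works sideways on the hole edge with its tip 5 to 20 mm below the box's face
- deburrer: the deburrer; origin at the blade tip, z up along the tool
- stand_mouth (a point): centre of the round hole (24 mm, right through) in the top of the pine tool stand, a fixed block 70 x 70 mm, 75 mm high (this point is at its top). The tool hangs in it by its finger guard: handle centre then 39 mm above this point
- jig_nest (a point): centre of the floor of the fixed pine holding jig's nest, 12 mm above the bench; board 180 x 110 mm, nest 116 mm along x by 64 mm along y between four strips 12 mm wide that stand 10 mm above the floor. The box fits either way round, its length along the jig's x
- tray: fixed blue kit tray, 215 (x) x 300 (y) mm, 14 mm high; origin under its centre. Five pockets, each 10 mm deep and 2 mm larger all round than its part; pocket floors are 4 mm above the bench
- pocket_box (a point): centre of the floor of the tray's largest pocket, 64 mm along the tray's x by 116 mm along its y, for the project box (either way round)
- pocket_sink (a point): centre of the floor of the narrow rectangular pocket, 44 mm along the tray's x by 94 mm along its y, for the heatsink
- pocket_fan (a point): centre of the floor of the square pocket, 64 x 64 mm, square to the tray, for the fan
- pocket_toroid (a point): centre of the floor of the large round pocket, 66 mm across, for the toroidal transformer
- pocket_cap (a point): centre of the floor of the small round pocket, 39 mm across, for the capacitor
- heatsink_center (a point): centre of the black finned heatsink, a block 90 (x) x 40 (y) x 30 (z) mm, fins along x and up, 0.15 kg; may be absent
- fan_center (a point): centre of the grey and black axial fan lying flat, 60 x 60 x 25 mm, 0.1 kg, x and y square to its sides; may be absent
- toroid_center (a point): centre of the orange toroidal transformer lying flat, 62 mm across, 32 mm high, 0.4 kg; may be absent
- capacitor_center (a point): centre of the upright green can capacitor, 35 mm across, 50 mm high, 0.08 kg; may be absent
- tip_cleaner: bystander, leave it alone: round brass tip cleaner, 80 mm across, 34 mm high
- solder_spool: bystander, leave it alone: white and grey solder spool standing on its flange, 56 mm across, 42 mm high
- multimeter: bystander, leave it alone: yellow multimeter lying flat, 85 x 165 x 36 mm
- screwdriver: bystander, leave it alone: red-handled screwdriver, 180 mm long
- cutters: bystander, leave it alone: red-handled flush cutters, about 160 mm long
There are look-alikes about, which are no part of the job. Leave any green look-alike of the part that bears heatsink_center alone.

How it is judged:
On the way, in this order (a step that is already met when the one before it is completed fails the run):
1. the project box lies flat in the wooden jig, between its four strips, and is let go (horizontal distance between box_center and jig_nest below 0.006 m and height (world z) of box_center between 0.024 and 0.032 m and angle between box_center's own z axis and vertical below 0.06 rad and contact force between the fingers and project_box below 0.2 N), for 0.2 s.
2. the blade, dipped into the 40 mm hole, presses on its edge on the side facing the small LED hole (within 6 mm each way, contact over 0.3 N, box in the jig) (x of blade_tip in the frame of hole between 0.012 and 0.024 m and y of blade_tip in the frame of hole between -0.006 and 0.006 m and z of blade_tip in the frame of hole between -0.026 and -0.002 m and contact force between deburrer and project_box above 0.3 N and horizontal distance between box_center and jig_nest below 0.006 m and height (world z) of box_center below 0.032 m and angle between box_center's own z axis and vertical below 0.06 rad), for 0.15 s.
3. the blade, dipped into the 40 mm hole, presses on its edge 45 degrees further round, clockwise (within 6 mm each way, contact over 0.3 N, box in the jig) (x of blade_tip in the frame of hole between 0.0067 and 0.0187 m and y of blade_tip in the frame of hole between -0.0187 and -0.0067 m and z of blade_tip in the frame of hole between -0.026 and -0.002 m and contact force between deburrer and project_box above 0.3 N and horizontal distance between box_center and jig_nest below 0.006 m and height (world z) of box_center below 0.032 m and angle between box_center's own z axis and vertical below 0.06 rad), for 0.15 s.
4. the blade, dipped into the 40 mm hole, presses on its edge 90 degrees further round, clockwise (within 6 mm each way, contact over 0.3 N, box in the jig) (x of blade_tip in the frame of hole between -0.006 and 0.006 m and y of blade_tip in the frame of hole between -0.024 and -0.012 m and z of blade_tip in the frame of hole between -0.026 and -0.002 m and contact force between deburrer and project_box above 0.3 N and horizontal distance between box_center and jig_nest below 0.006 m and height (world z) of box_center below 0.032 m and angle between box_center's own z axis and vertical below 0.06 rad), for 0.15 s.
5. the blade, dipped into the 40 mm hole, presses on its edge 135 degrees further round, clockwise (within 6 mm each way, contact over 0.3 N, box in the jig) (x of blade_tip in the frame of hole between -0.0187 and -0.0067 m and y of blade_tip in the frame of hole between -0.0187 and -0.0067 m and z of blade_tip in the frame of hole between -0.026 and -0.002 m and contact force between deburrer and project_box above 0.3 N and horizontal distance between box_center and jig_nest below 0.006 m and height (world z) of box_center below 0.032 m and angle between box_center's own z axis and vertical below 0.06 rad), for 0.15 s.
6. the blade, dipped into the 40 mm hole, presses on its edge 180 degrees further round, clockwise (within 6 mm each way, contact over 0.3 N, box in the jig) (x of blade_tip in the frame of hole between -0.024 and -0.012 m and y of blade_tip in the frame of hole between -0.006 and 0.006 m and z of blade_tip in the frame of hole between -0.026 and -0.002 m and contact force between deburrer and project_box above 0.3 N and horizontal distance between box_center and jig_nest below 0.006 m and height (world z) of box_center below 0.032 m and angle between box_center's own z axis and vertical below 0.06 rad), for 0.15 s.
7. the blade, dipped into the 40 mm hole, presses on its edge 225 degrees further round, clockwise (within 6 mm each way, contact over 0.3 N, box in the jig) (x of blade_tip in the frame of hole between -0.0187 and -0.0067 m and y of blade_tip in the frame of hole between 0.0067 and 0.0187 m and z of blade_tip in the frame of hole between -0.026 and -0.002 m and contact force between deburrer and project_box above 0.3 N and horizontal distance between box_center and jig_nest below 0.006 m and height (world z) of box_center below 0.032 m and angle between box_center's own z axis and vertical below 0.06 rad), for 0.15 s.
8. the blade, dipped into the 40 mm hole, presses on its edge 270 degrees further round, clockwise (within 6 mm each way, contact over 0.3 N, box in the jig) (x of blade_tip in the frame of hole between -0.006 and 0.006 m and y of blade_tip in the frame of hole between 0.012 and 0.024 m and z of blade_tip in the frame of hole between -0.026 and -0.002 m and contact force between deburrer and project_box above 0.3 N and horizontal distance between box_center and jig_nest below 0.006 m and height (world z) of box_center below 0.032 m and angle between box_center's own z axis and vertical below 0.06 rad), for 0.15 s.
9. the blade, dipped into the 40 mm hole, presses on its edge 315 degrees further round, clockwise (within 6 mm each way, contact over 0.3 N, box in the jig) (x of blade_tip in the frame of hole between 0.0067 and 0.0187 m and y of blade_tip in the frame of hole between 0.0067 and 0.0187 m and z of blade_tip in the frame of hole between -0.026 and -0.002 m and contact force between deburrer and project_box above 0.3 N and horizontal distance between box_center and jig_nest below 0.006 m and height (world z) of box_center below 0.032 m and angle between box_center's own z axis and vertical below 0.06 rad), for 0.15 s.
10. the blade comes round, still in contact, to where it began (all of step 2), for 0.15 s.
At the end, for the whole second after the job is handed in: The project box and every kit part present stand flat in their own tray pockets (centre within 6 mm of the pocket's centre, height within 4 mm of fully down, upright), the deburrer hangs upright in its stand by the guard (within 12 mm), and all are at rest (horizontal distance between box_center and pocket_box below 0.006 m and height (world z) of box_center between 0.0155 and 0.0235 m and angle between each of box_center, heatsink_center, fan_center, toroid_center, capacitor_center's own z axis and vertical below 0.08 rad and linear speed of each of project_box, deburrer below 0.02 m/s and horizontal distance between heatsink_center and pocket_sink below 0.006 m and height (world z) of heatsink_center between 0.015 and 0.023 m and horizontal distance between fan_center and pocket_fan below 0.006 m and height (world z) of fan_center between 0.0125 and 0.0205 m and horizontal distance between toroid_center and pocket_toroid below 0.006 m and height (world z) of toroid_center between 0.016 and 0.024 m and horizontal distance between capacitor_center and pocket_cap below 0.006 m and height (world z) of capacitor_center between 0.025 and 0.033 m and horizontal distance between handle and stand_mouth below 0.012 m and angle between handle's own z axis and vertical below 0.15 rad and height (world z) of handle between 0.108 and 0.122 m); the robot touches nothing.
It fails at once if a bystander (tip cleaner, solder spool, multimeter, screwdriver, cutters) is shifted by more than 30 mm (distance of any of tip_cleaner, solder_spool, multimeter, screwdriver, cutters from where it was at the start of the episode above 0.03 m).
It fails at once if the blade or tool is forced against the box with more than 30 N (contact force between deburrer and project_box above 30 N).
Of heatsink, fan, toroid, capacitor only 1 to 3 are there at a start; the rules pass over those that are not, and their reading is None.
At some moment in a run one of heatsink, fan, toroid may be knocked a few centimetres aside while the robot is not near it.
It also fails if it takes over 210 s, if anything falls off the work surface, if the arm or the gripper's body presses on something with over 40 N, if the wrist force passes 120 N, or if a joint passes its speed limit or range.

## Working session

There is one attempt and no reset: what is moved stays moved. The work goes in short steps, Python scripts to look and compute and a tool call to move; the robot and the scene stay as the last step left them, time stands still between calls to the robot, and variables do not carry over. Pictures are saved under pics/ and viewed, at most 14 in all, crops included, and the job is handed in when it is done.

Besides the shell and the picture viewer there is one more tool, called after "Call:" in YAML: its name, and indented under it one key for each argument. step_arm: Moves the arm, as the interface text tells. Its arguments: {"type":"object","properties":{"targets":{"type":"array"},"grip_force":{"type":"number"}},"required":["targets"]}

```bash
ls; mkdir -p pics
cat > h.py <<'E'
import numpy as np, cv2
from station import manip, capture, spotter
def ray(c,px):
    u,v=px; d=np.array([(u-c["cx"])/c["fx"],(v-c["cy"])/c["fy"]]); s=d.copy()
    for _ in range(20): s=d/(1+c["k1"]*(s@s))
    R=np.array(c["R"]);t=np.array(c["t"])
    return -R.T@t, R.T@np.array([s[0],s[1],1.])
def at(c,px,z):
    o,d=ray(c,px); return o+d*(z-o[2])/d[2]
def proj(c,X):
    p=np.array(c["R"])@np.array(X)+np.array(c["t"]); s=p[:2]/p[2]; s=s*(1+c["k1"]*(s@s))
    return np.array([s[0]*c["fx"]+c["cx"],s[1]*c["fy"]+c["cy"]])
def tri(c1,p1,c2,p2):
    o1,d1=ray(c1,p1);o2,d2=ray(c2,p2)
    A=np.array([d1,-d2]).T; s=np.linalg.lstsq(A,o2-o1,rcond=None)[0]
    a=o1+s[0]*d1;b=o2+s[1]*d2
    return (a+b)/2,np.linalg.norm(a-b)
def save(c,n): cv2.imwrite(f"pics/{n}.png",cv2.cvtColor(c["img"],cv2.COLOR_RGB2BGR))
E
python3 - <<'E'
from h import *
Z=dict(box_center=.0155,hole=.031,handle=.114,blade_tip=.015,stand_mouth=.075,jig_nest=.012,pocket_box=.004,pocket_sink=.004,pocket_fan=.004,pocket_toroid=.004,pocket_cap=.004,tray=0,heatsink_center=.015,fan_center=.0125,toroid_center=.016,capacitor_center=.025,multimeter=0,screwdriver=0,cutters=0,solder_spool=0,tip_cleaner=0)
cs={n:capture(n) for n in("top","side")}
for n,c in cs.items():
    save(c,n+"0"); print(n,(-np.array(c["R"]).T@c["t"]).round(3))
    for k,z in Z.items():
        for r in spotter.spot_point(k,c)[:3]:
            if r["p"]>.25: v,u=r["position"]; print(n,k,round(r["p"],2),[round(u),round(v)],at(c,(u,v),z).round(4)[:2])
print(manip.observe())
E
```

```text
pics
top [ 0.408 -0.003  1.292]
top box_center 0.9 [431, 250] [ 0.5277 -0.2542]
top hole 0.75 [437, 242] [ 0.5437 -0.2644]
top handle 0.76 [498, 225] [ 0.5741 -0.3788]
top handle 0.51 [176, 272] [0.4608 0.2962]
top blade_tip 0.42 [500, 224] [ 0.5921 -0.4158]
top stand_mouth 0.65 [495, 226] [ 0.5788 -0.3848]
top jig_nest 0.74 [203, 228] [0.5663 0.2657]
top jig_nest 0.62 [475, 310] [ 0.3937 -0.3561]
top jig_nest 0.6 [351, 212] [ 0.6099 -0.0725]
top pocket_box 0.77 [238, 270] [0.4738 0.1828]
top pocket_sink 0.9 [173, 272] [0.4659 0.331 ]
top pocket_sink 0.32 [485, 227] [ 0.5849 -0.3833]
top pocket_fan 0.61 [245, 223] [0.5808 0.1705]
top pocket_toroid 0.59 [203, 230] [0.5631 0.2663]
top pocket_cap 0.7 [162, 229] [0.5626 0.3621]
top tray 0.81 [207, 247] [0.5246 0.2557]
top tray 0.57 [474, 312] [ 0.3885 -0.3566]
top heatsink_center 0.73 [474, 313] [ 0.3872 -0.353 ]
top heatsink_center 0.67 [449, 371] [ 0.2577 -0.2972]
top multimeter 0.97 [140, 350] [0.2871 0.4001]
top screwdriver 0.8 [441, 170] [ 0.7166 -0.2823]
top screwdriver 0.29 [475, 312] [ 0.3897 -0.3591]
top cutters 0.69 [393, 140] 
[... 1354 characters left out ...]
0.754  0.1145]
{'t': 2.2, 'joint_pos': array([ 1.10671122e+00,  2.90706140e-01, -1.53403449e-01,  1.12670310e+00,
       -1.21197738e-05,  1.43151527e+00]), 'dq': array([ 0.00070552,  0.00132512, -0.00017756,  0.00024009,  0.00096761,
       -0.0001864 ]), 'tau': array([-2.69653465e-03, -5.37012398e+01,  3.31645417e+01,  1.61362866e-03,
       -3.11224403e-04,  1.50473831e-06]), 'tcp_pos': array([0.16752791, 0.49754746, 0.21980062]), 'tcp_rot': array([ 3.35521129e-06,  1.61689088e-01,  9.86841750e-01, -9.61271705e-06]), 'contact_force': array([-1.25903974, -0.77151745,  0.61198368]), 'moment': array([ 0.0002981 ,  0.04815658, -0.00253514]), 'grasp_force': 0.0, 'opening': 0.08522724179292536}
```

View pics/top0.png

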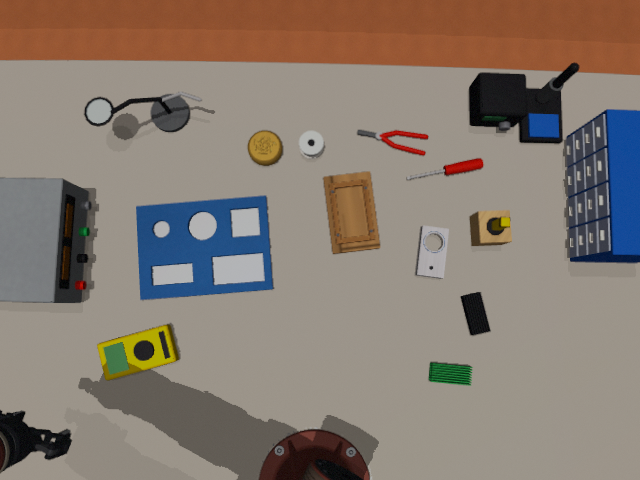

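View pics/side0.png

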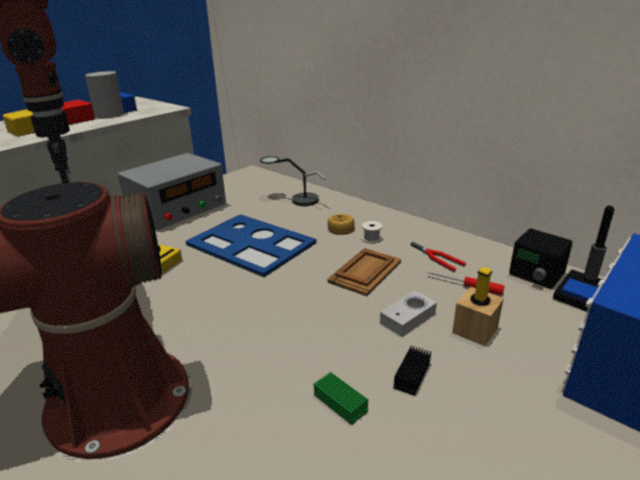

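Top view: box at (431,250) with the hole end up and the LED down; jig (351,212), stand (490,228), tray (205,248). The only loose kit part visible is the black heatsink at (475,313). Its look-alike is the green finned block at (450,373), which I must leave alone. I'll pick black, as described.

```bash
cat >> h.py <<'E'
from scipy.optimize import minimize
def cub(L,W,z0,z1): return [(sx*L/2,sy*W/2,z) for sx in(-1,1) for sy in(-1,1) for z in(z0,z1)]
SH=dict(box=[cub(.112,.06,0,.031)],sink=[cub(.09,.04,0,.03)],jig=[cub(.18,.11,0,.012),cub(.14,.088,.012,.022)],
 tray=[cub(.215,.3,0,.014)],stand=[cub(.07,.07,0,.075)])
def render(c,parts,x,y,a,z=0,S=4):
    m=np.zeros((480*S,640*S),np.uint8); C,s=np.cos(a),np.sin(a)
    for P in parts:
        q=np.array([proj(c,(x+C*p[0]-s*p[1],y+s*p[0]+C*p[1],z+p[2])) for p in P])
        q=cv2.convexHull(((q+.5)*S*16).astype(np.int32))
        cv2.fillConvexPoly(m,q,255,shift=4)
    return cv2.resize(m,(640,480),interpolation=cv2.INTER_AREA)/255.
def fit(cm,parts,x0,z=0,ignore=None):
    f=lambda p:sum(np.abs(render(c,parts,p[0],p[1],p[2],z)-m).sum() for c,m in cm)
    best=None
    for st in(.012,.004):
        x=x0 if best is None else best.x
        sim=np.array([x,np.add(x,[st,0,0]),np.add(x,[0,st,0]),np.add(x,[0,0,st*12])])
        best=minimize(f,x,method="Nelder-Mead",options=dict(initial_simplex=sim,xatol=1e-4,fatol=.3,maxiter=120))
    return best.x,best.fun
def colour(c,lo,hi,px):
    h=cv2.cvtColor(c["img"],cv2.COLOR_RGB2HSV); m=cv2.inRange(h,lo,hi)
    m=cv2.morphologyEx(m,cv2.MORPH_CLOSE,np.ones((3,3)))
    n,l=cv2.connectedComponents(m); k=l[int(px[1]),int(px[0])]
    cs,_=cv2.findContours((l==k).astype(np.uint8),cv2.RETR_EXTERNAL,cv2.CHAIN_APPROX_NONE); o=np.zeros(l.shape,np.uint8)
    cv2.drawContours(o,cs,-1,1,-1); return o.astype(float)
E
cat > m.py <<'E'
from h import *
cs={n:capture(n) for n in("top","side")}
def reg(k,c,near):
    rs=[r for r in spotter.regions_of(k,c) if abs(r["box"][0]+r["box"][2]/2-near[0])+abs(r["box"][1]+r["box"][3]/2-near[1])<40]
    return rs[0]["pixels"].astype(float) if rs else None
for k,nm,x0,nt,ns,bz in(("box","project_box",(.525,-.256,3.0),(431,250),(409,313),0),("sink","heatsink_center",(.389,-.354,.2),(475,313),(413,369),0),("tray","tray",(.53,.26,-1.5),(205,248),(252,242),0)):
    mt,ms=reg(nm,cs["top"],nt),reg(nm,cs["side"],ns)
    for tag,cm in(("top",[(cs["top"],mt)]),("side",[(cs["side"],ms)]),("both",[(cs["top"],mt),(cs["side"],ms)])):
        if any(m is None for _,m in cm): print(k,tag,"none");continue
        p,e=fit(cm,SH[k],x0); print(k,tag,p.round(4),round(e),round(sum(m.sum() for _,m in cm)))
for k,x0,nt,ns in(("jig",(.6,-.075,.1),(340,200),(350,282)),("stand",(.58,-.375,0.),(480,238),(470,318))):
    for n,px in(("top",nt),("side",ns)):
        hsv=cv2.cvtColor(cs[n]["img"],cv2.COLOR_RGB2HSV)[px[1],px[0]]; print(k,n,hsv)
t=cs["top"]["img"][130:400,300:530]; s=cs["side"]["img"][230:430,320:520]
o=np.zeros((600,800,3),np.uint8); o[:540,:460]=cv2.resize(t,None,fx=2,fy=2,interpolation=2); o[:340,460:]=cv2.resize(s,(340,340),interpolation=2)
cv2.imwrite("pics/crop1.png",o[...,::-1])
E
python3 m.py
```

```text
box top [ 0.5239 -0.255   3.0287] 292 1203
box side [ 0.5272 -0.2543  3.0114] 72 1588
box both [ 0.5251 -0.2549  3.0262] 403 2791
sink top none
sink side [ 0.3915 -0.3531  0.2754] 98 1137
sink both none
tray top [0.5242 0.263  0.1053] 218 12662
tray side [ 0.5261  0.2657 -3.0381] 112 4536
tray both [0.5244 0.2633 0.1045] 375 17198
jig top [ 16 148 143]
jig side [ 15 148 146]
stand top [ 18 123 149]
stand side [ 15 126  71]
```

View pics/crop1.png

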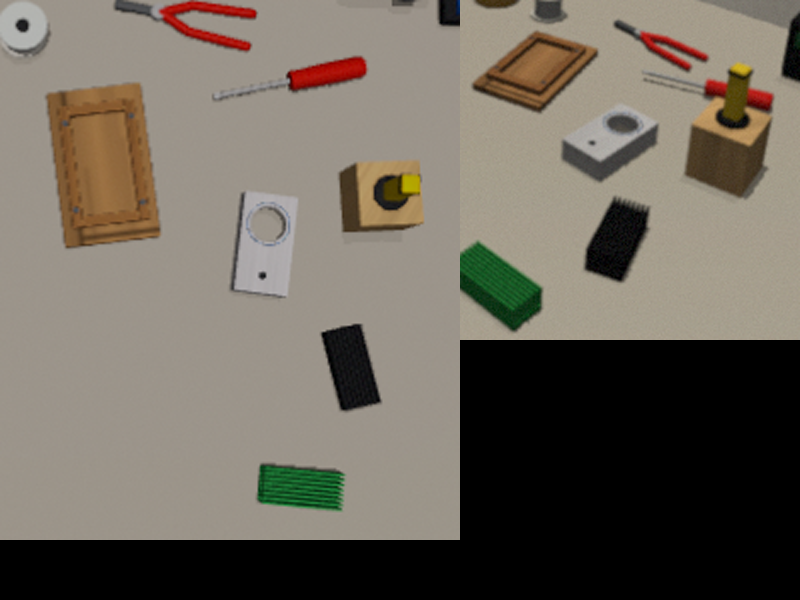

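Crop (2x, offset 300,130): the black heatsink is at crop (350,367) with fins along its length. The green look-alike is at (300,487). The box hole is at (268,223), its LED at (263,275), and the yellow handle stands upright in the stand. Choice confirmed. Next I'll refine the fits.

```bash
cat > m2.py <<'E'
from h import *
cs={n:capture(n) for n in("top","side")}; T,S=cs["top"],cs["side"]
def filled(m):
    c,_=cv2.findContours(m.astype(np.uint8),cv2.RETR_EXTERNAL,cv2.CHAIN_APPROX_NONE); c=max(c,key=cv2.contourArea)
    o=np.zeros((480,640),np.uint8); cv2.drawContours(o,[c],-1,1,-1); return o.astype(float)
def go(k,parts,x0,mt,ms,z=0):
    for tag,cm in(("top",[(T,mt)]),("side",[(S,ms)]),("both",[(T,mt),(S,ms)])):
        if any(m is None for _,m in cm): continue
        p,e=fit(cm,parts,x0,z); print(k,tag,p.round(4),round(e),round(sum(m.sum() for _,m in cm)))
go("box",SH["box"],(.525,-.255,3.02),filled(spotter.regions_of("project_box",T)[0]["pixels"]),filled(spotter.regions_of("project_box",S)[0]["pixels"]))
go("sink",SH["sink"],(.39,-.353,.27),colour(T,(0,0,0),(180,255,60),(475,313)),colour(S,(0,0,0),(180,255,60),(410,372)))
go("jig",SH["jig"],(.6,-.08,.1),colour(T,(8,80,40),(22,255,255),(340,200)),colour(S,(8,80,40),(22,255,255),(350,282)))
mt=colour(T,(8,60,40),(22,255,255),(480,238));ms=colour(S,(8,60,20),(22,255,255),(470,318))
go("stand",[cub(.07,.07,0,.075)],(.58,-.375,0.),mt,ms)
mt=colour(T,(23,150,30),(35,255,255),(506,222));ms=colour(S,(23,150,30),(35,255,255),(483,285))
go("handle",[cub(.02,.02,0,.066)],(.58,-.375,0.),mt,ms,.081)
c=T
for nm,px,sz in(("pbox",(240,268),(.064,.116)),("psink",(173,274),(.044,.094))):
    h=cv2.cvtColor(c["img"],cv2.COLOR_RGB2HSV); print(h[px[1],px[0]])
    for cc,p2 in((T,px),(S,(254,259) if nm=="pbox" else (221,241))):
        m=colour(cc,(0,0,90),(180,90,255),p2); 
        p,e=fit([(cc,m)],[cub(sz[0]-.001,sz[1]-.001,0,0)],tuple(at(cc,p2,.009)[:2])+(.1,),.009); print(nm,p.round(4),round(e),m.sum())
E
python3 m2.py
```

```text
box top [ 0.5237 -0.2546  3.0394] 56 1469
box side [ 0.5268 -0.2537  3.0294] 61 1556
box both [ 0.5246 -0.2544  3.041 ] 152 3025
sink top [ 0.3876 -0.3546  0.252 ] 70 807
sink side [ 0.3901 -0.3538  0.2833] 136 1097
sink both [ 0.3879 -0.3547  0.2711] 216 1904
jig top [ 0.6123 -0.0718  0.143 ] 93 3713
jig side [ 0.6185 -0.0677  0.1561] 129 1886
jig both [ 0.6127 -0.0717  0.1415] 291 5599
stand top [ 0.5781 -0.3833  0.0652] 331 1090
stand side [ 0.5839 -0.3808  0.0812] 325 2079
stand both [ 0.5788 -0.3827  0.0802] 745 3169
handle top [ 0.578  -0.3824  0.0798] 30 198
handle side [ 0.5807 -0.3818  0.3475] 50 361
handle both [ 0.5784 -0.3826  0.3316] 93 559
[113   6 182]
pbox [0.4764 0.1823 0.1068] 43 1447.0
pbox [0.479  0.1839 0.1006] 76 458.0
[  0   0 179]
psink [0.4609 0.3321 0.0946] 35 776.0
psink [0.4629 0.3352 0.1485] 55 189.0
```

Call:
step_arm:
  targets:
    - [[0, 0, 0.0112], [1.785, -3.76, 0], 8.5]
    - [[0, 0, 0.0112], [1.785, -3.76, 0], 8.5]
    - [[0, 0, 0.0112], [1.785, -3.76, 0], 8.5]
    - [[0, 0, 0.0112], [1.785, -3.76, 0], 8.5]
    - [[0, 0, 0.0112], [1.785, -3.76, 0], 8.5]
    - [[0, 0, 0.0112], [1.785, -3.76, 0], 8.5]
    - [[0, 0, 0.0112], [1.785, -3.76, 0], 8.5]
    - [[0, 0, 0.0112], [1.785, -3.76, 0], 8.5]
    - [[0, 0, 0.0112], [1.785, -3.76, 0], 8.5]
    - [[0, 0, 0.0112], [1.785, -3.76, 0], 8.5]
  grip_force: 50

```text
t: 3.8
tcp_pos: [0.3466, 0.12, 0.2201]
tcp_rot: [0.0, 0.106, 0.994, 0.0]
contact_force: [1.8, 0.9, 0.6]
opening: 0.0846
grasp_force: 0.0
```

Call:
step_arm:
  targets:
    - [[0, 0, 0.0112], [1.785, -3.76, 0], 8.5]
    - [[0, 0, 0.0112], [1.785, -3.76, 0], 8.5]
    - [[0, 0, 0.0112], [1.785, -3.76, 0], 8.5]
    - [[0, 0, 0.0112], [1.785, -3.76, 0], 8.5]
    - [[0, 0, 0.0112], [1.785, -3.76, 0], 8.5]
    - [[0, 0, 0.0112], [1.785, -3.76, 0], 8.5]
    - [[0, 0, 0.0112], [1.785, -3.76, 0], 8.5]
    - [[0, 0, 0.0112], [1.785, -3.76, 0], 8.5]
    - [[0, 0, 0.0112], [1.785, -3.76, 0], 8.5]
    - [[0, 0, 0], [0, 0, 0], 8.5]

```text
t: 4.8
tcp_pos: [0.5083, -0.2212, 0.2191]
tcp_rot: [0.0, 0.057, 0.998, -0.001]
contact_force: [0.2, 0.6, 0.3]
opening: 0.0853
grasp_force: 0.0
```

Call:
step_arm:
  targets:
    - [[0, 0, 0.011], [1.63, -3.3, 0], 8.5]
    - [[0, 0, 0], [0, 0, -3.5], 8.5]
    - [[0, 0, 0], [0, 0, -3.5], 8.5]
    - [[0, 0, 0], [0, 0, -3.5], 8.5]
    - [[0, 0, 0], [0, 0, -3], 8.5]
    - [[0, 0, 0], [0, 0, -2], 8.5]
    - [[0, 0, 0], [0, 0, 0], 8.5]

```text
t: 5.5
tcp_pos: [0.521, -0.2483, 0.0622]
tcp_rot: [-0.002, 0.05, 0.999, 0.001]
contact_force: [-0.0, -0.1, 0.0]
opening: 0.0846
grasp_force: 0.0
```

Run:
```python
from h import *
o=manip.observe(); print(o["tcp_pos"].round(4),o["tcp_rot"].round(4),o["contact_force"].round(1))
a=capture("top");save(a,"t1");b=capture("side");save(b,"s1")
im=np.zeros((600,800,3),np.uint8); im[:480,:640]=a["img"]; im=im[:480]; s=b["img"][230:400,320:520]
for c in(a,b):
    for k in("fan_center","toroid_center","capacitor_center"):
        print(k,[(round(r["p"],2),np.round(r["position"])) for r in spotter.spot_point(k,c)[:2]])
o=np.zeros((600,800,3),np.uint8); o[:480,:640][:, :]=a["img"]; o[300:600,500:800]=cv2.resize(b["img"][220:370,330:480],(300,300)); cv2.imwrite("pics/c2.png",o[...,::-1])
```

```text
[ 0.521  -0.2483  0.0622] [-0.0022  0.0504  0.9987  0.0013] [-0.  -0.1  0. ]
fan_center []
toroid_center [(0.31, array([214., 352.]))]
capacitor_center [(0.38, array([141., 392.])), (0.15, array([223., 246.]))]
fan_center []
toroid_center []
capacitor_center []
```

View pics/c2.png

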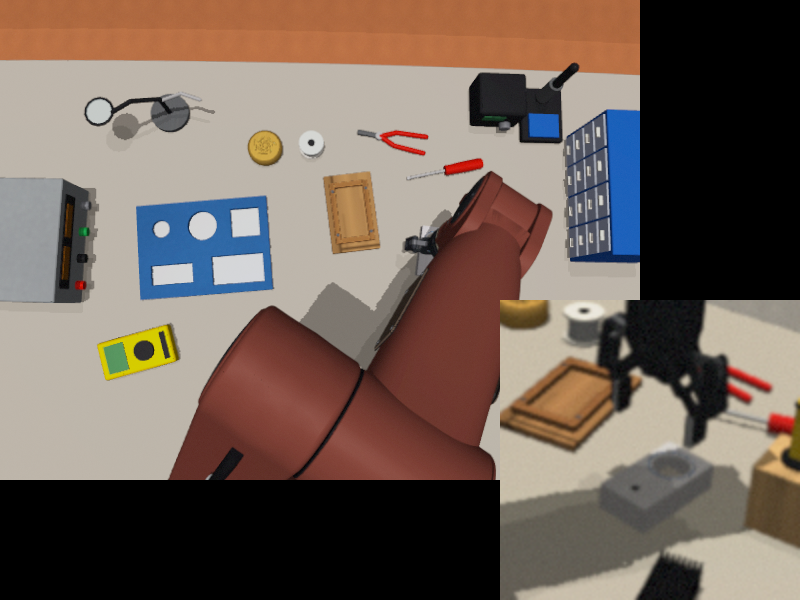

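Bottom-left of the bench is clear, so the heatsink is the only kit part. The gripper sits over the box; going down.

Call:
step_arm:
  targets:
    - [[0, 0, 0], [0.38, -0.6, 0], 8.5]
    - [[0, 0, 0], [0, 0, -1.4], 8.5]
    - [[0, 0, 0], [0, 0, -1.4], 8.5]
    - [[0, 0, 0], [0, 0, 0], 8.5]
    - [[0, 0, 0], [0, 0, 0], 8.5]

```text
t: 6.4
tcp_pos: [0.5269, -0.2561, 0.037]
tcp_rot: [-0.0, 0.051, 0.999, 0.0]
contact_force: [0.4, 1.0, 0.9]
opening: 0.0849
grasp_force: 0.0
```

Call:
step_arm:
  targets:
    - [[0, 0, 0], [0, 0, 0], 5]
    - [[0, 0, 0], [0, 0, 0], 5]
    - [[0, 0, 0], [0, 0, 0], 5]
    - [[0, 0, 0], [0, 0, 0], 5]
    - [[0, 0, 0], [0, 0, 0], 5]
    - [[0, 0, 0], [0, 0, 0], 5]
    - [[0, 0, 0], [0, 0, 0], 5]

```text
t: 7.1
tcp_pos: [0.5268, -0.2559, 0.0368]
tcp_rot: [-0.0, 0.05, 0.999, -0.0]
contact_force: [-0.5, 0.4, 0.1]
opening: 0.0503
grasp_force: 0.0
```

Run:
```python
from h import *
o=manip.observe(); print(o["tcp_pos"].round(4),o["tcp_rot"].round(4),o["contact_force"].round(1),o["opening"])
```

```text
[ 0.5268 -0.2559  0.0368] [-0.      0.0505  0.9987 -0.    ] [-0.5  0.4  0.1] 0.050270226633546966
```

Run:
```python
from h import *
b=capture("side");save(b,"s2"); o=manip.observe(); print(proj(b,o["tcp_pos"]), proj(b,(.5246,-.2544,.031)))
cv2.imwrite("pics/c3.png",cv2.resize(b["img"][200:400,300:540,::-1],(720,600),interpolation=cv2.INTER_CUBIC))
```

```text
[409.28793841 304.43130565] [407.94379954 306.90721614]
```

View pics/c3.png

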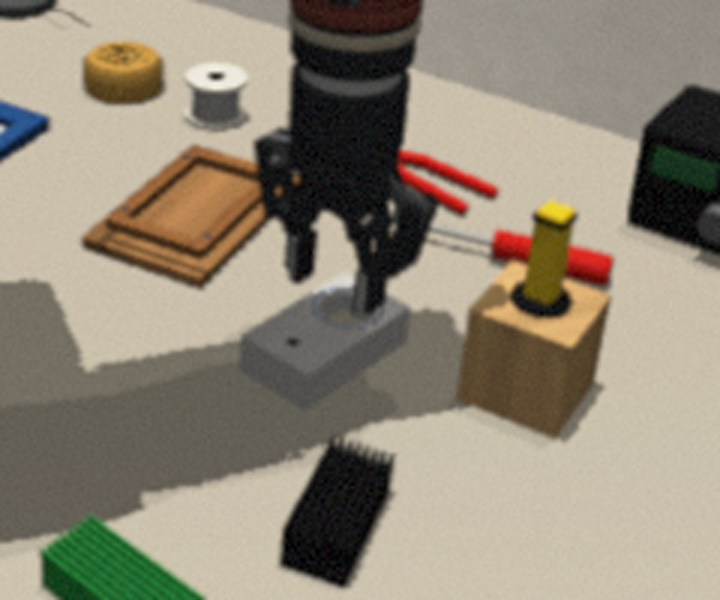

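Surprise: the fingers shut to 50 mm without touching. In the crop the tips (300,275) and (368,312) hang above the box face. I'll check this against the start picture before going on.

Run:
```python
from h import *
for n,tc in(("side0",(.1675,.4975,.2198)),("top0",(.1675,.4975,.2198)),("s1",(.521,-.2483,.0622)),("t1",(.521,-.2483,.0622))):
    c=capture("top" if n[0]=="t" else "side"); print(n,proj(c,tc).round(1),proj(c,(tc[0],tc[1],tc[2]-.025)).round(1))
ims=[]
for n,tc in(("side0",(.1675,.4975,.2198)),("s1",(.521,-.2483,.0622))):
    im=cv2.imread(f"pics/{n}.png"); c=capture("side"); p=proj(c,tc); q=proj(c,(tc[0],tc[1],tc[2]-.025))
    u,v=int(p[0]),int(p[1]); cr=cv2.resize(im[max(0,v-60):v+40,max(0,u-50):u+50],(400,400),interpolation=cv2.INTER_CUBIC)
    for r in(p,q): cv2.circle(cr,(int((r[0]-max(0,u-50)+.5)*4),int((r[1]-max(0,v-60)+.5)*4)),4,(0,0,255),1)
    ims.append(cr)
cv2.imwrite("pics/c4.png",np.hstack(ims))
```

```text
side0 [ 67.4 188.8] [ 70.1 198.2]
top0 [ 49.6 422.1] [ 55.6 419.4]
s1 [405.5 294.2] [404.7 304.2]
t1 [432.2 251. ] [430. 252.]
```

View pics/c4.png

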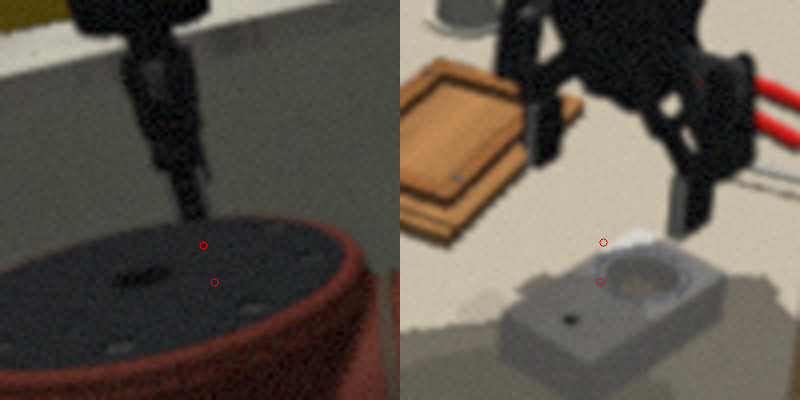

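Call:
step_arm:
  targets:
    - [[0, 0, 0], [0, 0, 0], 8.5]
    - [[0, 0, 0], [0, 0, 0], 8.5]
    - [[0, 0, 0], [0, 0, 0], 8.5]
    - [[0, 0, 0], [0, 0, 0], 8.5]
    - [[0, 0, 0], [0, 0, -0.5], 8.5]
    - [[0, 0, 0], [0, 0, -0.5], 8.5]
    - [[0, 0, 0], [0, 0, -0.5], 8.5]
    - [[0, 0, 0], [0, 0, -0.3], 8.5]
    - [[0, 0, 0], [0, 0, 0], 8.5]

```text
t: 8.35
tcp_pos: [0.5264, -0.2556, 0.0181]
tcp_rot: [-0.0, 0.05, 0.999, 0.0]
contact_force: [-0.4, 0.5, -0.0]
opening: 0.0851
grasp_force: 0.0
```

Run:
```python
from h import *
o=manip.observe(); print(o["tcp_pos"].round(4),o["contact_force"].round(1),o["opening"])
b=capture("side");save(b,"s5");  print(proj(b,o["tcp_pos"]))
cv2.imwrite("pics/c5.png",cv2.resize(b["img"][240:360,340:480,::-1],(700,600),interpolation=cv2.INTER_CUBIC))
```

```text
[ 0.5264 -0.2556  0.0181] [-0.4  0.5 -0. ] 0.08507671782386003
[408.47886747 311.72400519]
```

View pics/c5.png

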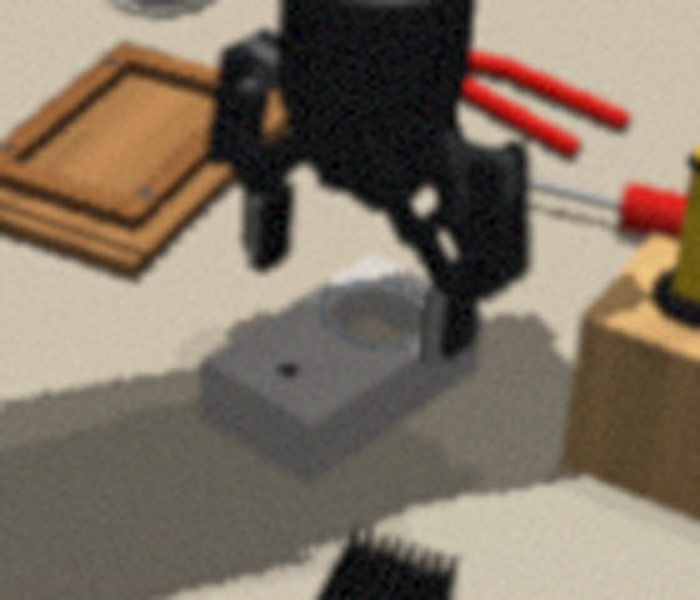

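Run:
```python
from h import *
t=capture("top"); save(t,"t5"); ims=[]
o=manip.observe()
for n,tc,qt in(("top0",(.1675,.4975,.2198),(0,.161689,.98684,0)),("t5",o["tcp_pos"],o["tcp_rot"])):
    im=cv2.imread(f"pics/{n}.png"); a=np.arctan2(qt[2],qt[1]); ya=2*a-np.pi/2; d=np.array([np.cos(ya),np.sin(ya),0])
    p=proj(t,tc); u0,v0=max(0,int(p[0])-45),min(380,max(0,int(p[1])-50))
    cr=cv2.resize(im[v0:v0+100,u0:u0+100],(400,400),interpolation=cv2.INTER_CUBIC)
    for s,z in((0,0),(1,-.01),(-1,-.01)):
        r=proj(t,np.array(tc)+d*.0425*s+[0,0,z]); cv2.circle(cr,(int((r[0]-u0+.5)*4),int((r[1]-v0+.5)*4)),4,(0,0,255),1)
    ims.append(cr); print(n,u0,v0,p)
cv2.imwrite("pics/c6.png",np.hstack(ims))
print(t["fx"],t["cx"],t["cy"],t["k1"],t["R"],t["t"])
```

```text
top0 4 372 [ 49.55646068 422.08542232]
t5 386 200 [431.71893986 250.22580567]
566.8827480929419 323.0130954005463 237.71735584998905 -0.07161774353410047 [[ 0.02178898 -0.99973426  0.00752602]
 [-0.9935909  -0.02248901 -0.11077618]
 [ 0.11091599 -0.00506409 -0.99381688]] [-0.02120856  0.54801843  1.23924746]
```

View pics/c6.png

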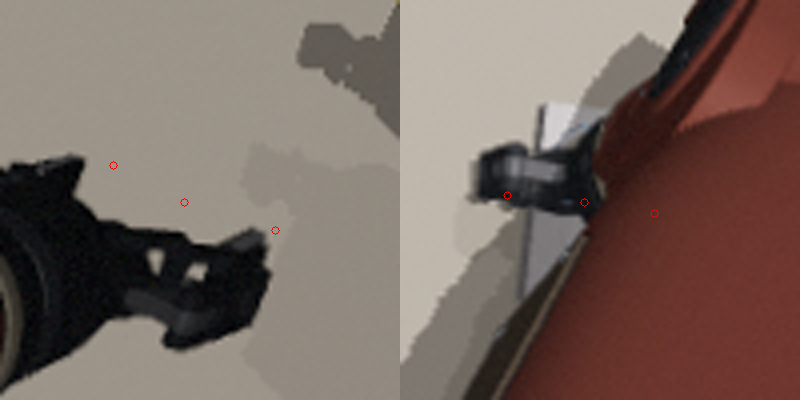

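Both views agree: xy is right, but the open tips really sit about 20–25 mm higher than the stated geometry gives (tip z≈0.042 at TCP 0.018). I'll go down in small steps, watching force, and find the bench by touch.

Call:
step_arm:
  targets:
    - [[0, 0, 0], [0, 0, -0.4], 8.5]
    - [[0, 0, 0], [0, 0, -0.4], 8.5]
    - [[0, 0, 0], [0, 0, -0.4], 8.5]
    - [[0, 0, 0], [0, 0, -0.3], 8.5]
    - [[0, 0, 0], [0, 0, 0], 8.5]
    - [[0, 0, 0], [0, 0, 0], 8.5]

```text
t: 9.05
tcp_pos: [0.5267, -0.2558, 0.0037]
tcp_rot: [-0.0, 0.05, 0.999, 0.0]
contact_force: [-0.0, -0.0, -0.1]
opening: 0.0851
grasp_force: 0.0
```

Run:
```python
from h import *
o=manip.observe(); print(o["tcp_pos"].round(4),o["contact_force"].round(1),o["opening"])
b=capture("side");save(b,"s6");  print(proj(b,o["tcp_pos"]))
cv2.imwrite("pics/c7.png",cv2.resize(b["img"][240:360,340:480,::-1],(700,600),interpolation=cv2.INTER_CUBIC))
```

```text
[ 0.5267 -0.2558  0.0037] [-0.  -0.  -0.1] 0.08513587637612385
[408.22345253 317.16851291]
```

View pics/c7.png

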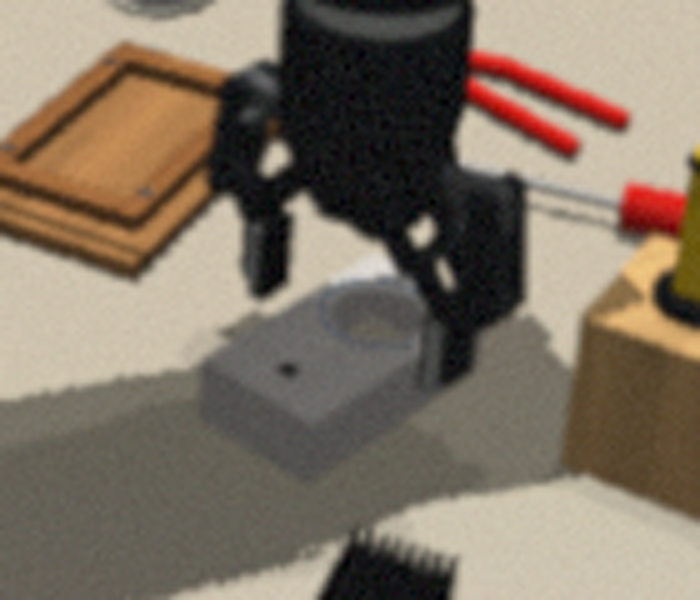

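Call:
step_arm:
  targets:
    - [[0, 0, 0], [0, 0, -0.3], 8.5]
    - [[0, 0, 0], [0, 0, -0.3], 8.5]
    - [[0, 0, 0], [0, 0, -0.3], 8.5]
    - [[0, 0, 0], [0, 0, -0.3], 8.5]
    - [[0, 0, 0], [0, 0, 0], 8.5]

```text
t: 9.6
tcp_pos: [0.5264, -0.2556, -0.0087]
tcp_rot: [-0.0, 0.05, 0.999, 0.0]
contact_force: [-0.0, 0.3, -0.3]
opening: 0.085
grasp_force: 0.0
```

Call:
step_arm:
  targets:
    - [[0, 0, 0], [0, 0, 0], 5]
    - [[0, 0, 0], [0, 0, 0], 5]
    - [[0, 0, 0], [0, 0, 0], 5]
    - [[0, 0, 0], [0, 0, 0], 5]
    - [[0, 0, 0], [0, 0, 0], 5]
    - [[0, 0, 0], [0, 0, 0], 5]
    - [[0, 0, 0], [0, 0, 0], 5]

```text
t: 10.3
tcp_pos: [0.5269, -0.2558, -0.0078]
tcp_rot: [0.0, 0.05, 0.999, -0.0]
contact_force: [-1.6, 1.7, 5.8]
opening: 0.059
grasp_force: 54.8
```

Run:
```python
from h import *
o=manip.observe(); print({k:np.round(v,4) for k,v in o.items()})
b=capture("side");save(b,"s7");  print(proj(b,o["tcp_pos"]))
cv2.imwrite("pics/c8.png",cv2.resize(b["img"][240:360,340:480,::-1],(700,600),interpolation=cv2.INTER_CUBIC))
```

```text
{'t': np.float64(10.3), 'joint_pos': array([-5.769e-01,  6.188e-01, -2.859e-01,  6.658e-01,  1.000e-04,
       -4.759e-01]), 'dq': array([-0.0013, -0.0005,  0.0003, -0.0018, -0.0005,  0.0001]), 'tau': array([-4.09400e-01, -6.41076e+01,  2.49167e+01, -7.69600e-01,
       -2.52300e-01, -4.07000e-02]), 'tcp_pos': array([ 0.5269, -0.2558, -0.0078]), 'tcp_rot': array([ 2.000e-04,  5.050e-02,  9.987e-01, -0.000e+00]), 'contact_force': array([-1.5887,  1.6731,  5.7905]), 'moment': array([ 0.3472,  0.2734, -0.0459]), 'grasp_force': np.float64(54.8417), 'opening': np.float64(0.059)}
[407.9233421  321.47615376]
```

View pics/c8.png

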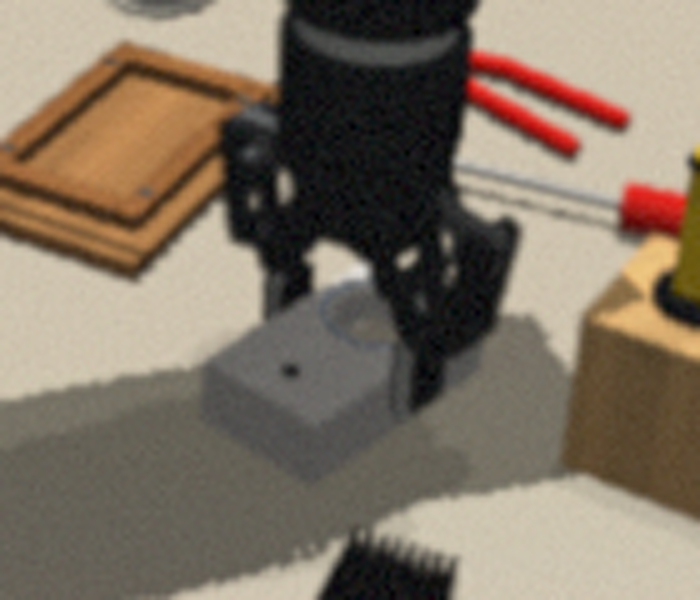

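Gripped (59 mm, 55 N), but the tips reached the bench: TCP −0.008 means tip z≈0 at this opening. For the jig and tray I need to grip about 14 mm higher, so I'll re-grip.

Call:
step_arm:
  targets:
    - [[0, 0, 0], [0, 0, 0], 7.4]
    - [[0, 0, 0], [0, 0, 0], 7.4]
    - [[0, 0, 0], [0, 0, 0.5], 7.4]
    - [[0, 0, 0], [0, 0, 0.5], 7.4]
    - [[0, 0, 0], [0, 0, 0.4], 7.4]
    - [[0, 0, 0], [0, 0, 0], 5]
    - [[0, 0, 0], [0, 0, 0], 5]
    - [[0, 0, 0], [0, 0, 0], 5]
    - [[0, 0, 0], [0, 0, 0], 5]
    - [[0, 0, 0], [0, 0, 0], 5]

```text
t: 11.35
tcp_pos: [0.5273, -0.2561, 0.0069]
tcp_rot: [0.001, 0.051, 0.999, -0.0]
contact_force: [-2.4, 1.6, 12.3]
opening: 0.0584
grasp_force: 52.1
```

Call:
step_arm:
  targets:
    - [[0, 0, 0], [0, 0, 0], 5]
    - [[0, 0, 0], [0, 0, 1], 5]
    - [[0, 0, 0], [0, 0, 2], 5]
    - [[0, 0, 0], [0, 0, 3], 5]
    - [[0, 0, 0], [0, 0, 3], 5]
    - [[0, 0, 0], [0, 0, 1], 5]
    - [[0, 0, 0], [0, 0, 0], 5]
    - [[0, 0, 0], [0, 0, 0], 5]

```text
t: 12.15
tcp_pos: [0.5261, -0.2554, 0.1046]
tcp_rot: [-0.001, 0.05, 0.999, 0.0]
contact_force: [0.1, 0.1, -4.5]
opening: 0.0584
grasp_force: 56.3
```

Run:
```python
from h import *
o=manip.observe(); print({k:np.round(v,4) for k,v in o.items()})
b=capture("side");save(b,"s8");  print(proj(b,o["tcp_pos"]))
a=capture("top");save(a,"t8")
m=np.hstack([cv2.resize(b["img"][200:320,340:480],(400,343)),cv2.resize(a["img"][190:310,370:510],(400,343))])
cv2.imwrite("pics/c9.png",m[...,::-1])
```

```text
{'t': np.float64(12.15), 'joint_pos': array([-0.577 ,  0.4889, -0.1694,  0.9142, -0.    , -0.4759]), 'dq': array([-0.0009,  0.0142, -0.0126,  0.0011,  0.0004,  0.0013]), 'tau': array([ 1.79000e-02, -6.78521e+01,  3.26485e+01,  2.16000e-02,
       -6.60000e-03, -3.00000e-04]), 'tcp_pos': array([ 0.5261, -0.2554,  0.1046]), 'tcp_rot': array([-7.000e-04,  5.050e-02,  9.987e-01,  4.000e-04]), 'contact_force': array([ 0.1165,  0.1247, -4.4734]), 'moment': array([-0.0643,  0.0017,  0.0374]), 'grasp_force': np.float64(56.3153), 'opening': np.float64(0.0584)}
[411.13869481 277.04253916]
```

View pics/c9.png

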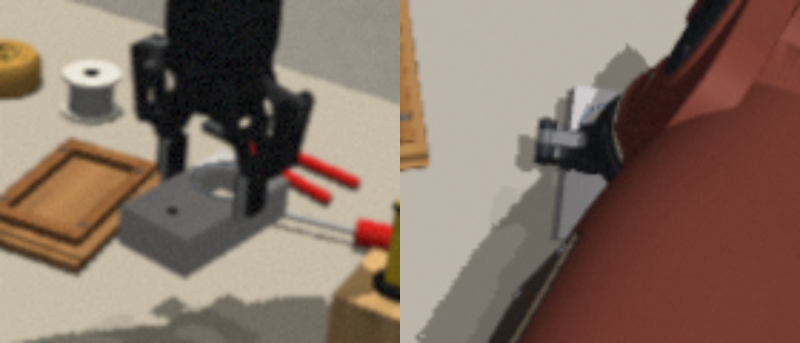

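Box held level (weight 4.5 N seen); grip somewhat to the hole side of centre. Now I'll measure the held box and the jig again.

```bash
cat > m3.py <<'E'
from h import *
T,S=capture("top"),capture("side"); o=manip.observe(); print(o["tcp_pos"])
def hull(m):
    c,_=cv2.findContours(m.astype(np.uint8),cv2.RETR_EXTERNAL,cv2.CHAIN_APPROX_NONE); c=cv2.convexHull(max(c,key=cv2.contourArea))
    q=np.zeros((480,640),np.uint8); cv2.fillConvexPoly(q,c,1); return q.astype(float)
m=spotter.regions_of("project_box",S)[0]["pixels"]
print("box side",*fit([(S,hull(m))],SH["box"],(.526,-.255,3.03),o["tcp_pos"][2]-.007))
for lo in((8,80,40),(8,60,30),(8,100,60)):
    for n,c,px,x0 in(("top",T,(340,200),(.612,-.072,.14)),("side",S,(350,282),(.615,-.07,.14))):
        mm=colour(c,lo,(22,255,255),px); p,e=fit([(c,mm)],SH["jig"],x0); print(lo,n,p.round(4),round(e),mm.sum(),render(c,SH["jig"],*p).sum().round())
E
python3 m3.py
```

```text
[ 0.52601705 -0.25535574  0.10441543]
box side [ 0.52439729 -0.25453554  3.01175623] 64.34117647058824
(8, 80, 40) top [ 0.6123 -0.072   0.1441] 107 3695.0 3800.0
(8, 80, 40) side [ 0.6179 -0.0655  0.1993] 236 1776.0 2002.0
(8, 60, 30) top [ 0.6123 -0.072   0.1432] 81 3733.0 3801.0
(8, 60, 30) side [ 0.6158 -0.0661  0.1934] 190 1832.0 2011.0
(8, 100, 60) top [ 0.6119 -0.0718  0.1388] 154 3648.0 3802.0
(8, 100, 60) side [ 0.6186 -0.0651  0.196 ] 289 1720.0 2000.0
```

Call:
step_arm:
  targets:
    - [[0, 0, 0.02], [0.75, 1.5, 0], 5]
    - [[0, 0, 0.04], [1.49, 3.07, 0], 5]
    - [[0, 0, 0.04], [1.49, 3.07, 0], 5]
    - [[0, 0, 0.04], [1.49, 3.07, 0], 5]
    - [[0, 0, 0.04], [1.49, 3.07, 0], 5]
    - [[0, 0, 0.04], [1.49, 3.07, 0], 5]
    - [[0, 0, 0.023], [0.75, 1.56, 0], 5]
    - [[0, 0, 0], [0, 0, 0], 5]
    - [[0, 0, 0], [0, 0, 0], 5]

```text
t: 13.3
tcp_pos: [0.616, -0.0715, 0.1054]
tcp_rot: [-0.0, -0.071, 0.997, -0.0]
contact_force: [-0.4, -0.4, -3.7]
opening: 0.0582
grasp_force: 56.3
```

```bash
cat > st.py <<'E'
from h import *
o=manip.observe(); q=o["tcp_rot"]; a=np.arctan2(q[2],q[1])
print(round(o["t"],2),o["tcp_pos"].round(4),"yang",round((2*a-np.pi/2)%np.pi,4),"tilt",q[[0,3]].round(4),"F",o["contact_force"].round(1),"M",o["moment"].round(3),"op",round(o["opening"],4),round(o["grasp_force"],1))
E
python3 st.py
```

```text
13.3 [ 0.616  -0.0715  0.1054] yang 1.7134 tilt [-0.0004 -0.0001] F [-0.4 -0.4 -3.7] M [-0.058 -0.005  0.004] op 0.0582 56.3
```

Call:
step_arm:
  targets:
    - [[0, 0, 0], [0, 0, -1.5], 5]
    - [[0, 0, 0], [0, 0, -2], 5]
    - [[0, 0, 0], [0, 0, -2], 5]
    - [[0, 0, 0], [0, 0, -1.5], 5]
    - [[0, 0, 0], [0, 0, 0], 5]
    - [[0, 0, 0], [0, 0, 0], 5]

```text
t: 13.9
tcp_pos: [0.616, -0.0726, 0.0361]
tcp_rot: [-0.0, -0.07, 0.998, -0.0]
contact_force: [-0.4, 0.1, -3.2]
opening: 0.0578
grasp_force: 56.2
```

```bash
python3 st.py
python3 - <<'E'
from h import *
b=capture("side");save(b,"s9");a=capture("top");save(a,"t9")
m=np.hstack([cv2.resize(b["img"][220:310,310:415],(400,343),interpolation=2),cv2.resize(a["img"][155:275,290:430],(400,343),interpolation=2)])
cv2.imwrite("pics/c10.png",m[...,::-1])
E
```

```text
13.9 [ 0.616  -0.0726  0.0361] yang 1.7115 tilt [-0.0002 -0.    ] F [-0.4  0.1 -3.2] M [-0.019 -0.002  0.001] op 0.0578 56.2
```

View pics/c10.png

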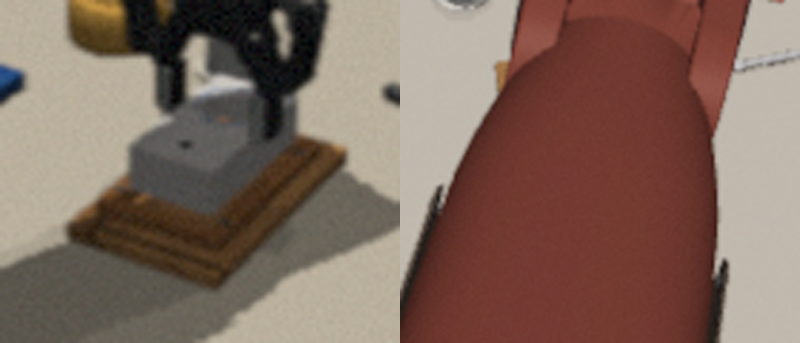

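Call:
step_arm:
  targets:
    - [[0, 0, 0], [-0.05, 0.12, 0], 5]
    - [[0, 0, 0], [0, 0, -0.4], 5]
    - [[0, 0, 0], [0, 0, -0.2], 5]
    - [[0, 0, 0], [0, 0, -0.2], 5]
    - [[0, 0, 0], [0, 0, -0.2], 5]
    - [[0, 0, 0], [0, 0, 0], 5]

```text
t: 14.6
tcp_pos: [0.6155, -0.0704, 0.0254]
tcp_rot: [-0.0, -0.071, 0.997, 0.0]
contact_force: [-0.1, 0.3, -3.0]
opening: 0.0586
grasp_force: 56.3
```

```bash
python3 st.py
```

```text
14.6 [ 0.6155 -0.0704  0.0254] yang 1.7129 tilt [-0.0003  0.0001] F [-0.1  0.3 -3. ] M [ 0.013 -0.017 -0.007] op 0.0586 56.3
```

Call:
step_arm:
  targets:
    - [[0, 0, 0], [0, -0.06, -0.2], 5]
    - [[0, 0, 0], [0, 0, -0.2], 5]
    - [[0, 0, 0], [0, 0, 0], 5]

```text
t: 14.9
tcp_pos: [0.6155, -0.0711, 0.0215]
tcp_rot: [-0.0, -0.071, 0.997, 0.0]
contact_force: [-0.1, -0.0, -3.0]
opening: 0.0584
grasp_force: 56.3
```

```bash
python3 st.py
```

```text
14.9 [ 0.6155 -0.0711  0.0215] yang 1.7127 tilt [-0.0002  0.0001] F [-0.1 -0.  -3. ] M [0.007 0.023 0.022] op 0.0584 56.3
```

Call:
step_arm:
  targets:
    - [[0, 0, 0], [0, 0, -0.1], 5]
    - [[0, 0, 0], [0, 0, -0.1], 5]
    - [[0, 0, 0], [0, 0, -0.1], 5]
    - [[0, 0, 0], [0, 0, 0], 5]

```text
t: 15.3
tcp_pos: [0.6159, -0.0711, 0.019]
tcp_rot: [0.0, -0.071, 0.997, -0.0]
contact_force: [-1.1, -1.7, -1.1]
opening: 0.0585
grasp_force: 56.6
```

```bash
python3 st.py
```

```text
15.3 [ 0.6159 -0.0711  0.019 ] yang 1.7129 tilt [ 0.0001 -0.    ] F [-1.1 -1.7 -1.1] M [ 0.041  0.224 -0.009] op 0.0585 56.6
```

The box is seated at exactly the expected height (TCP 0.019 = floor + 7 mm). Releasing.

Call:
step_arm:
  targets:
    - [[0, 0, 0], [0, 0, 0], 7.6]
    - [[0, 0, 0], [0, 0, 0], 7.6]
    - [[0, 0, 0], [0, 0, 0], 7.6]
    - [[0, 0, 0], [0, 0, 1], 7.6]
    - [[0, 0, 0], [0, 0, 3], 7.6]
    - [[0, 0, 0], [0, 0, 3], 7.6]
    - [[0, 0, 0], [0, 0, 3], 7.6]
    - [[0, 0, -0.02], [-1, -3, 3], 7.6]
    - [[0, 0, -0.03], [-1, -4, 1.5], 7.6]
    - [[0, 0, 0], [0, -4, 0], 7.6]

```text
t: 16.3
tcp_pos: [0.5965, -0.1825, 0.1679]
tcp_rot: [0.002, -0.046, 0.999, -0.001]
contact_force: [0.1, 0.9, -0.7]
opening: 0.0758
grasp_force: 0.0
```

Call:
step_arm:
  targets:
    - [[0, 0, 0], [0, -4, 0], 7.6]
    - [[0, 0, 0], [0, -4, 0], 7.6]
    - [[0, 0, 0], [0, -4, 0], 7.6]
    - [[0, 0, 0], [0, 0, 0], 7.6]
    - [[0, 0, 0], [0, 0, 0], 7.6]

```text
t: 16.8
tcp_pos: [0.5955, -0.3019, 0.1641]
tcp_rot: [0.0, -0.045, 0.999, 0.0]
contact_force: [-0.3, 0.1, -0.1]
opening: 0.0763
grasp_force: 0.0
```

```bash
cat > m4.py <<'E'
from h import *
T,S=capture("top"),capture("side"); save(T,"t10");save(S,"s10")
def hull(m):
    c,_=cv2.findContours(m.astype(np.uint8),cv2.RETR_EXTERNAL,cv2.CHAIN_APPROX_NONE); c=cv2.convexHull(max(c,key=cv2.contourArea))
    q=np.zeros((480,640),np.uint8); cv2.fillConvexPoly(q,c,1); return q.astype(float)
for n,c in(("top",T),("side",S)):
    r=spotter.regions_of("project_box",c)
    for q in r[:2]: print(n,q["p"],q["box"])
    if r: print(n,*fit([(c,hull(r[0]["pixels"]))],[cub(.112,.06,.010,.031)],(.61,-.072,.14),.012))
    for k,z in(("hole",.043),("box_center",.0275)):
        for r in spotter.spot_point(k,c)[:1]: print(n,k,r["p"],at(c,r["position"][::-1],z).round(4))
m=np.hstack([cv2.resize(S["img"][220:310,310:415],(400,343),interpolation=2),cv2.resize(T["img"][155:275,290:430],(400,343),interpolation=2)])
cv2.imwrite("pics/c11.png",m[...,::-1])
E
python3 st.py;python3 m4.py
```

```text
16.8 [ 0.5955 -0.3019  0.1641] yang 1.6611 tilt [0.0001 0.0001] F [-0.3  0.1 -0.1] M [ 0.01  -0.001 -0.01 ] op 0.0763 0.0
top 0.61 [338.9, 183.9, 25.9, 54.6]
top [ 0.6119474  -0.07249642  0.12805551] 56.11764705882353
top hole 0.73 [ 0.6322 -0.0652  0.043 ]
top box_center 0.93 [ 0.6091 -0.0741  0.0275]
side 0.63 [343.7, 246.7, 43.6, 30.1]
side 0.54 [412.0, 242.6, 53.8, 31.5]
side [ 0.61384237 -0.07104612  0.1538245 ] 47.04705882352941
side hole 0.9 [ 0.6241 -0.0844  0.043 ]
side box_center 0.62 [ 0.6135 -0.0653  0.0275]
```

View pics/c11.png

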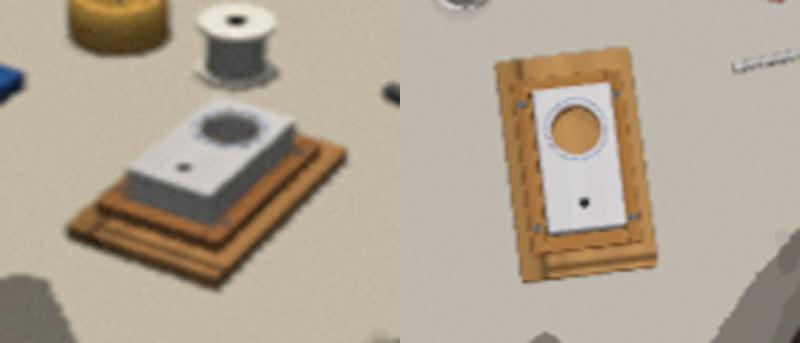

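The box lies between the four strips: top crop, hole at (577,130), LED at (584,203). Next, the deburrer.

Call:
step_arm:
  targets:
    - [[0, 0, -0.01], [-0.4, -2, 0], 7.6]
    - [[0, 0, 0], [-0.65, -3, 0], 7.6]
    - [[0, 0, 0], [-0.6, -3, 0], 7.6]
    - [[0, 0, 0], [0, 0, 0], 7.6]
    - [[0, 0, 0], [0, 0, 0], 7.6]

```text
t: 17.7
tcp_pos: [0.5787, -0.3822, 0.1635]
tcp_rot: [-0.0, -0.04, 0.999, 0.0]
contact_force: [0.3, -0.1, 0.8]
opening: 0.0758
grasp_force: 0.0
```

```bash
python3 st.py
python3 - <<'E'
from h import *
T=capture("top"); o=cv2.imread("pics/t10.png"); g=o[170:250,330:380]
# hole: circle fit of blue ring / wood inside in t10
h=cv2.cvtColor(o,cv2.COLOR_BGR2HSV); m=cv2.inRange(h,(8,60,40),(25,255,255)); n,l,s,c=cv2.connectedComponentsWithStats(m,connectivity=4)
w=at(T,(351,203),.043); print(w)
for i in range(1,n):
    if 20<s[i,4]<600 and 335<c[i][0]<370 and 180<c[i][1]<225: print(s[i],c[i],at(T,c[i],.041).round(4),at(T,c[i],.037).round(4))
E
```

```text
17.7 [ 0.5787 -0.3822  0.1635] yang 1.6511 tilt [-0.0001  0.0001] F [ 0.3 -0.1  0.8] M [-0.022  0.036  0.001] op 0.0758 0.0
[ 0.62642847 -0.06980137  0.043     ]
[343 192  17  17 226] [351.14159292 200.0840708 ] [ 0.6334 -0.0701  0.041 ] [ 0.6341 -0.0703  0.037 ]
```

Call:
step_arm:
  targets:
    - [[0, 0, 0], [0, 0, -2], 7.6]
    - [[0, 0, 0], [0, 0, -2], 7.6]
    - [[0, 0, 0], [0, 0, -2], 7.6]
    - [[0, 0, 0], [0, 0, -1.45], 7.6]
    - [[0, 0, 0], [0, 0, 0], 7.6]
  grip_force: 90

```text
t: 18.25
tcp_pos: [0.5784, -0.3792, 0.0872]
tcp_rot: [-0.001, -0.042, 0.999, 0.001]
contact_force: [0.3, 0.1, 0.7]
opening: 0.076
grasp_force: 0.0
```

Call:
step_arm:
  targets:
    - [[0, 0, 0], [0, 0, 0], 1]
    - [[0, 0, 0], [0, 0, 0], 1]
    - [[0, 0, 0], [0, 0, 0], 1]
    - [[0, 0, 0], [0, 0, 0], 1]
    - [[0, 0, 0], [0, 0, 0], 1]
    - [[0, 0, 0], [0, 0, 0], 1]
    - [[0, 0, 0], [0, 0, 0], 1]
    - [[0, 0, 0], [0, 0, 0], 1]
    - [[0, 0, 0], [0, 0, 0], 1]
    - [[0, 0, 0], [0, 0, 0], 1]

```text
t: 19.25
tcp_pos: [0.5798, -0.3815, 0.0904]
tcp_rot: [0.001, -0.041, 0.999, -0.001]
contact_force: [-0.8, 0.3, 6.5]
opening: 0.0194
grasp_force: 88.3
```

```bash
python3 st.py
python3 - <<'E'
from h import *
S=capture("side");save(S,"s12")
cv2.imwrite("pics/c12.png",cv2.resize(S["img"][225:345,420:540],(560,560),interpolation=2)[...,::-1])
E
```

```text
19.25 [ 0.5798 -0.3815  0.0904] yang 1.6528 tilt [ 0.0007 -0.0005] F [-0.8  0.3  6.5] M [0.14  0.135 0.008] op 0.0194 88.3
```

View pics/c12.png

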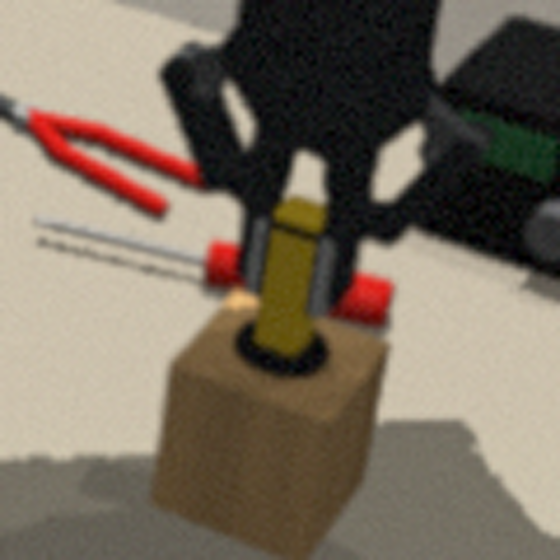

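Handle gripped squarely, guard seated on the stand. Lifting out and going above the hole.

Call:
step_arm:
  targets:
    - [[0, 0, 0], [0, 0, 0.5], 1]
    - [[0, 0, 0], [0, 0, 1.5], 1]
    - [[0, 0, 0], [0, 0, 2], 1]
    - [[0, 0, 0], [0, 0, 2], 1]
    - [[0, 0, 0], [0, 0, 2], 1]
    - [[0, 0, 0], [0, 0, 1.2], 1]
    - [[0, 0, 0], [0, 0, 0], 1]

```text
t: 20.0
tcp_pos: [0.58, -0.3818, 0.1831]
tcp_rot: [0.001, -0.041, 0.999, -0.001]
contact_force: [-0.2, 0.5, -1.5]
opening: 0.0192
grasp_force: 87.9
```

```bash
python3 st.py
```

```text
20.0 [ 0.58   -0.3818  0.1831] yang 1.6527 tilt [ 0.0011 -0.0009] F [-0.2  0.5 -1.5] M [-0.016 -0.034  0.006] op 0.0192 87.9
```

Call:
step_arm:
  targets:
    - [[0, 0, 0], [0.3, 1.5, 0], 1]
    - [[0, 0, 0], [0.6, 3.3, 0], 1]
    - [[0, 0, 0], [0.6, 3.3, 0], 1]
    - [[0, 0, 0], [0.6, 3.3, 0], 1]
    - [[0, 0, 0], [0.6, 3.3, 0], 1]
    - [[0, 0, 0], [0.6, 3.3, 0], 1]
    - [[0, 0, 0], [0.6, 3.3, 0], 1]
    - [[0, 0, 0], [0.6, 3.3, 0], 1]
    - [[0, 0, 0], [0.6, 3.3, 0], 1]
    - [[0, 0, 0], [0.4, 1.5, 0], 1]

```text
t: 21.0
tcp_pos: [0.6335, -0.0832, 0.18]
tcp_rot: [-0.001, -0.042, 0.999, 0.001]
contact_force: [-0.1, -0.3, -0.7]
opening: 0.0189
grasp_force: 88.1
```

Call:
step_arm:
  targets:
    - [[0, 0, 0], [0, 0, 0], 1]
    - [[0, 0, 0], [0, 0, 0], 1]

```text
t: 21.2
tcp_pos: [0.6338, -0.087, 0.1806]
tcp_rot: [-0.001, -0.041, 0.999, -0.0]
contact_force: [0.2, -0.0, -1.0]
opening: 0.019
grasp_force: 88.1
```

```bash
python3 st.py
cat > bt.py <<'E'
from h import *
S=capture("side"); T=capture("top"); o=manip.observe(); e=o["tcp_pos"]-[0.0018,0,.0754]; save(S,"sb")
for n,c in(("side",S),("top",T)):
    print(n,"tip proj",proj(c,e).round(1),"handle",proj(c,e+[0,0,.099]).round(1))
    for k in("blade_tip","handle"):
        print(k,[(round(r["p"],2),np.round(r["position"][::-1],1)) for r in spotter.spot_point(k,c)[:2]])
E
python3 bt.py
```

```text
21.2 [ 0.6338 -0.087   0.1806] yang 1.6534 tilt [-0.0006 -0.0001] F [ 0.2 -0.  -1. ] M [-0.003  0.005  0.009] op 0.019 88.1
side tip proj [375.9 233.8] handle [377.1 195.2]
blade_tip [(0.92, array([376. , 233.2])), (0.57, array([371.3, 255.8]))]
handle [(0.95, array([377.9, 193.9]))]
top tip proj [361.3 195.5] handle [365.1 186.2]
blade_tip []
handle [(0.3, array([173.1, 270.5]))]
```

Tip prediction matches the network within 1 px. Lining up over the hole and dipping in.

Call:
step_arm:
  targets:
    - [[0, 0, 0], [0.12, 1.77, 0], 1]
    - [[0, 0, 0], [0, 0, 0], 1]
    - [[0, 0, 0], [0, 0, -2], 1]
    - [[0, 0, 0], [0, 0, -2], 1]
    - [[0, 0, 0], [0, 0, -2], 1]
    - [[0, 0, 0], [0, 0, -1.5], 1]
    - [[0, 0, 0], [0, 0, 0], 1]
    - [[0, 0, 0], [0, 0, 0], 1]

```text
t: 22.3
tcp_pos: [0.6356, -0.0693, 0.1067]
tcp_rot: [-0.0, -0.041, 0.999, -0.0]
contact_force: [0.7, 0.6, 0.0]
opening: 0.0191
grasp_force: 88.1
```

```bash
python3 st.py; python3 bt.py
```

```text
22.3 [ 0.6356 -0.0693  0.1067] yang 1.653 tilt [-0. -0.] F [0.7 0.6 0. ] M [ 0.049 -0.022 -0.008] op 0.0191 88.1
side tip proj [369.5 257.7] handle [370.5 221.6]
blade_tip [(0.75, array([370.6, 256.6])), (0.63, array([364.1, 266.9]))]
handle [(0.54, array([370.3, 222.5]))]
top tip proj [350.7 200.3] handle [353.3 192. ]
blade_tip []
handle []
```

Call:
step_arm:
  targets:
    - [[0, 0, 0], [-0.5, -0.07, 0], 1]
    - [[0, 0, 0], [-0.5, -0.07, 0], 1]
    - [[0, 0, 0], [-0.4, -0.06, 0], 1]
    - [[0, 0, 0], [0, 0, 0], 1]

```text
t: 23.0
tcp_pos: [0.6207, -0.0716, 0.1064]
tcp_rot: [-0.0, -0.041, 0.999, 0.0]
contact_force: [-0.7, 1.2, -1.6]
opening: 0.0192
grasp_force: 88.1
```

Call:
step_arm:
  targets:
    - [[0, 0, 0], [-0.1, -0.014, 0], 1]
    - [[0, 0, 0], [-0.1, -0.014, 0], 1]
    - [[0, 0, 0], [0, 0, 0], 1]

```text
t: 23.3
tcp_pos: [0.6194, -0.0717, 0.1063]
tcp_rot: [-0.0, -0.041, 0.999, 0.0]
contact_force: [0.1, -0.9, -1.5]
opening: 0.0195
grasp_force: 88.1
```

Call:
step_arm:
  targets:
    - [[0, 0, 0], [-0.1, -0.014, 0], 1]
    - [[0, 0, 0], [0, 0, 0], 1]
    - [[0, 0, 0], [0, 0, 0], 1]

```text
t: 23.6
tcp_pos: [0.6185, -0.0718, 0.1063]
tcp_rot: [-0.0, -0.041, 0.999, 0.0]
contact_force: [0.5, 0.3, -1.3]
opening: 0.0192
grasp_force: 88.1
```

```bash
python3 st.py
```

```text
23.6 [ 0.6185 -0.0718  0.1063] yang 1.6529 tilt [-0.  0.] F [ 0.5  0.3 -1.3] M [ 0.054  0.024 -0.006] op 0.0192 88.1
```

Call:
step_arm:
  targets:
    - [[0, 0, 0], [-0.1, -0.014, 0], 1]
    - [[0, 0, 0], [0, 0, 0], 1]

```text
t: 23.8
tcp_pos: [0.6178, -0.072, 0.1064]
tcp_rot: [0.0, -0.041, 0.999, 0.0]
contact_force: [1.5, 0.6, -2.4]
opening: 0.0195
grasp_force: 88.1
```

Call:
step_arm:
  targets:
    - [[0, 0, 0], [-0.1, -0.014, 0], 1]
    - [[0, 0, 0], [0, 0, 0], 1]

```text
t: 24.0
tcp_pos: [0.6166, -0.0722, 0.1064]
tcp_rot: [0.0, -0.041, 0.999, -0.0]
contact_force: [1.2, -0.5, -1.0]
opening: 0.0191
grasp_force: 88.1
```

```bash
python3 st.py
```

```text
24.0 [ 0.6166 -0.0722  0.1064] yang 1.6528 tilt [ 0.0002 -0.    ] F [ 1.2 -0.5 -1. ] M [ 0.052 -0.491  0.003] op 0.0191 88.1
```

Call:
step_arm:
  targets:
    - [[0, 0, 0], [-0.1, -0.014, 0], 1]
    - [[0, 0, 0], [0, 0, 0], 1]

```text
t: 24.2
tcp_pos: [0.6158, -0.0722, 0.1064]
tcp_rot: [0.0, -0.041, 0.999, 0.0]
contact_force: [2.2, 0.7, -1.7]
opening: 0.0192
grasp_force: 87.9
```

```bash
python3 st.py
```

```text
24.2 [ 0.6158 -0.0722  0.1064] yang 1.6529 tilt [0.0004 0.0001] F [ 2.2  0.7 -1.7] M [ 0.218 -0.905  0.051] op 0.0192 87.9
```

Contact found (moment rising ~0.4 Nm per mm, a soft contact of a few N). Working out the circle: centre TCP (0.6348,−0.0693), radius 19.2 mm.

Run:
```python
import numpy as np
th=3.284-np.radians(np.arange(0,361,7.5)); P=19.2*np.c_[np.cos(th),np.sin(th)]/10
D=np.diff(P,axis=0).round(2)
for i in range(8): print(i*45, D[i*6:i*6+6].tolist(), "end", (P[i*6+6]/100+[.6348,-.0693]).round(4))
```

```text
0 [[-0.02, 0.25], [0.01, 0.25], [0.05, 0.25], [0.08, 0.24], [0.11, 0.23], [0.14, 0.21]] end [ 0.6194 -0.0578]
45 [[0.16, 0.19], [0.19, 0.17], [0.21, 0.14], [0.22, 0.11], [0.24, 0.08], [0.25, 0.05]] end [ 0.6321 -0.0503]
90 [[0.25, 0.02], [0.25, -0.01], [0.25, -0.05], [0.24, -0.08], [0.23, -0.11], [0.21, -0.14]] end [ 0.6463 -0.0539]
135 [[0.19, -0.16], [0.17, -0.19], [0.14, -0.21], [0.11, -0.22], [0.08, -0.24], [0.05, -0.25]] end [ 0.6538 -0.0666]
180 [[0.02, -0.25], [-0.01, -0.25], [-0.05, -0.25], [-0.08, -0.24], [-0.11, -0.23], [-0.14, -0.21]] end [ 0.6502 -0.0808]
225 [[-0.16, -0.19], [-0.19, -0.17], [-0.21, -0.14], [-0.22, -0.11], [-0.24, -0.08], [-0.25, -0.05]] end [ 0.6375 -0.0883]
270 [[-0.25, -0.02], [-0.25, 0.01], [-0.25, 0.05], [-0.24, 0.08], [-0.23, 0.11], [-0.21, 0.14]] end [ 0.6233 -0.0847]
315 [[-0.19, 0.16], [-0.17, 0.19], [-0.14, 0.21], [-0.11, 0.22], [-0.08, 0.24], [-0.05, 0.25]] end [ 0.6158 -0.072 ]
```

Call:
step_arm:
  targets:
    - [[0, 0, 0], [-0.02, 0.25, 0], 1]
    - [[0, 0, 0], [0.01, 0.25, 0], 1]
    - [[0, 0, 0], [0.05, 0.25, 0], 1]
    - [[0, 0, 0], [0.08, 0.24, 0], 1]
    - [[0, 0, 0], [0.11, 0.23, 0], 1]
    - [[0, 0, 0], [0.14, 0.21, 0], 1]
    - [[0, 0, 0], [0, 0, 0], 1]
    - [[0, 0, 0], [0, 0, 0], 1]

```text
t: 25.0
tcp_pos: [0.6191, -0.0577, 0.1062]
tcp_rot: [-0.0, -0.041, 0.999, 0.0]
contact_force: [1.1, -1.3, -0.2]
opening: 0.019
grasp_force: 88.1
```

```bash
python3 st.py
```

```text
25.0 [ 0.6191 -0.0577  0.1062] yang 1.653 tilt [-0.0001  0.0002] F [ 1.1 -1.3 -0.2] M [-0.109 -0.406  0.031] op 0.019 88.1
```

Call:
step_arm:
  targets:
    - [[0, 0, 0], [0.13, 0.25, 0], 1]
    - [[0, 0, 0], [0.19, 0.17, 0], 1]
    - [[0, 0, 0], [0.21, 0.14, 0], 1]
    - [[0, 0, 0], [0.22, 0.11, 0], 1]
    - [[0, 0, 0], [0.24, 0.08, 0], 1]
    - [[0, 0, 0], [0.25, 0.05, 0], 1]
    - [[0, 0, 0], [0, 0, 0], 1]
    - [[0, 0, 0], [0, 0, 0], 1]

```text
t: 25.8
tcp_pos: [0.6317, -0.0499, 0.1063]
tcp_rot: [0.0, -0.041, 0.999, 0.0]
contact_force: [0.2, -0.7, -1.3]
opening: 0.0191
grasp_force: 88.1
```

```bash
python3 st.py
```

```text
25.8 [ 0.6317 -0.0499  0.1063] yang 1.6529 tilt [0.0001 0.0001] F [ 0.2 -0.7 -1.3] M [-0.274 -0.211 -0.026] op 0.0191 88.1
```

Call:
step_arm:
  targets:
    - [[0, 0, 0], [0.24, 0.1, 0], 1]
    - [[0, 0, 0], [0.25, -0.01, 0], 1]
    - [[0, 0, 0], [0.25, -0.05, 0], 1]
    - [[0, 0, 0], [0.24, -0.08, 0], 1]
    - [[0, 0, 0], [0.23, -0.11, 0], 1]
    - [[0, 0, 0], [0.21, -0.14, 0], 1]
    - [[0, 0, 0], [0, 0, 0], 1]
    - [[0, 0, 0], [0, 0, 0], 1]

```text
t: 26.6
tcp_pos: [0.646, -0.053, 0.1062]
tcp_rot: [0.0, -0.041, 0.999, -0.0]
contact_force: [-0.3, -0.8, -1.8]
opening: 0.0191
grasp_force: 88.1
```

```bash
python3 st.py
```

```text
26.6 [ 0.646  -0.053   0.1062] yang 1.6527 tilt [ 0.0001 -0.    ] F [-0.3 -0.8 -1.8] M [-0.361  0.215 -0.03 ] op 0.0191 88.1
```

Call:
step_arm:
  targets:
    - [[0, 0, 0], [0.23, -0.14, 0], 1]
    - [[0, 0, 0], [0.17, -0.19, 0], 1]
    - [[0, 0, 0], [0.14, -0.21, 0], 1]
    - [[0, 0, 0], [0.11, -0.22, 0], 1]
    - [[0, 0, 0], [0.08, -0.24, 0], 1]
    - [[0, 0, 0], [0.05, -0.25, 0], 1]
    - [[0, 0, 0], [0, 0, 0], 1]
    - [[0, 0, 0], [0, 0, 0], 1]

```text
t: 27.4
tcp_pos: [0.6537, -0.0657, 0.1063]
tcp_rot: [0.0, -0.041, 0.999, -0.0]
contact_force: [-1.7, -1.1, -0.5]
opening: 0.0193
grasp_force: 88.1
```

```bash
python3 st.py
```

```text
27.4 [ 0.6537 -0.0657  0.1063] yang 1.6526 tilt [ 0.0001 -0.0003] F [-1.7 -1.1 -0.5] M [-0.281  0.39   0.064] op 0.0193 88.1
```

Call:
step_arm:
  targets:
    - [[0, 0, 0], [0.04, -0.25, 0], 1]
    - [[0, 0, 0], [0.01, -0.27, 0], 1]
    - [[0, 0, 0], [-0.04, -0.27, 0], 1]
    - [[0, 0, 0], [-0.08, -0.26, 0], 1]
    - [[0, 0, 0], [-0.11, -0.25, 0], 1]
    - [[0, 0, 0], [-0.14, -0.22, 0], 1]
    - [[0, 0, 0], [0, 0, 0], 1]
    - [[0, 0, 0], [0, 0, 0], 1]

```text
t: 28.2
tcp_pos: [0.6502, -0.0808, 0.1063]
tcp_rot: [-0.0, -0.041, 0.999, -0.0]
contact_force: [-2.8, 0.9, -1.5]
opening: 0.0191
grasp_force: 88.2
```

```bash
python3 st.py
```

```text
28.2 [ 0.6502 -0.0808  0.1063] yang 1.6526 tilt [-0.0001 -0.0002] F [-2.8  0.9 -1.5] M [ 0.158  0.546 -0.005] op 0.0191 88.2
```

Call:
step_arm:
  targets:
    - [[0, 0, 0], [-0.16, -0.22, 0], 1]
    - [[0, 0, 0], [-0.19, -0.2, 0], 1]
    - [[0, 0, 0], [-0.21, -0.15, 0], 1]
    - [[0, 0, 0], [-0.22, -0.12, 0], 1]
    - [[0, 0, 0], [-0.24, -0.09, 0], 1]
    - [[0, 0, 0], [-0.25, -0.05, 0], 1]
    - [[0, 0, 0], [0, 0, 0], 1]
    - [[0, 0, 0], [0, 0, 0], 1]

```text
t: 29.0
tcp_pos: [0.6375, -0.0889, 0.1064]
tcp_rot: [-0.0, -0.041, 0.999, -0.0]
contact_force: [0.7, 4.6, 1.3]
opening: 0.0195
grasp_force: 88.4
```

```bash
python3 st.py
```

```text
29.0 [ 0.6375 -0.0889  0.1064] yang 1.6528 tilt [-0.0001 -0.    ] F [0.7 4.6 1.3] M [1.278e+00 2.600e-02 1.000e-03] op 0.0195 88.4
```

Call:
step_arm:
  targets:
    - [[0, 0, 0], [-0.25, 0.01, 0], 1]
    - [[0, 0, 0], [-0.25, 0.03, 0], 1]
    - [[0, 0, 0], [-0.25, 0.05, 0], 1]
    - [[0, 0, 0], [-0.24, 0.08, 0], 1]
    - [[0, 0, 0], [-0.23, 0.11, 0], 1]
    - [[0, 0, 0], [-0.21, 0.14, 0], 1]
    - [[0, 0, 0], [0, 0, 0], 1]
    - [[0, 0, 0], [0, 0, 0], 1]

```text
t: 29.8
tcp_pos: [0.6233, -0.0848, 0.1064]
tcp_rot: [-0.0, -0.041, 0.999, -0.0]
contact_force: [2.2, 2.7, 0.9]
opening: 0.0192
grasp_force: 88.2
```

```bash
python3 st.py
```

```text
29.8 [ 0.6233 -0.0848  0.1064] yang 1.6527 tilt [-0.0001 -0.0001] F [2.2 2.7 0.9] M [ 0.776 -0.541 -0.027] op 0.0192 88.2
```

Call:
step_arm:
  targets:
    - [[0, 0, 0], [-0.19, 0.16, 0], 1]
    - [[0, 0, 0], [-0.17, 0.19, 0], 1]
    - [[0, 0, 0], [-0.14, 0.21, 0], 1]
    - [[0, 0, 0], [-0.11, 0.22, 0], 1]
    - [[0, 0, 0], [-0.08, 0.24, 0], 1]
    - [[0, 0, 0], [-0.05, 0.25, 0], 1]
    - [[0, 0, 0], [0, 0, 0], 1]
    - [[0, 0, 0], [0, 0, 0], 1]
    - [[0, 0, 0], [0, 0, 0], 1]

```text
t: 30.7
tcp_pos: [0.6159, -0.0718, 0.1063]
tcp_rot: [-0.0, -0.041, 0.999, 0.0]
contact_force: [2.4, 1.0, -0.6]
opening: 0.0193
grasp_force: 88.4
```

```bash
python3 st.py
```

```text
30.7 [ 0.6159 -0.0718  0.1063] yang 1.6529 tilt [-0.0001  0.0002] F [ 2.4  1.  -0.6] M [ 0.364 -0.655 -0.017] op 0.0193 88.4
```

Full circle closed, in contact at every gate. Back to the hole centre, up, and to the stand.

Call:
step_arm:
  targets:
    - [[0, 0, 0], [0.9, 0.12, 0], 1]
    - [[0, 0, 0], [1, 0.12, 0], 1]
    - [[0, 0, 0], [0, 0, 0.7], 1]
    - [[0, 0, 0], [0, 0, 2], 1]
    - [[0, 0, 0], [0, 0, 2], 1]
    - [[0, 0, 0], [0, 0, 2], 1]
    - [[0, 0, 0], [0, 0, 1.2], 1]
    - [[0, 0, 0], [-0.3, -1.5, 0], 1]
    - [[0, 0, 0], [-0.6, -3.3, 0], 1]
    - [[0, 0, 0], [-0.6, -3.3, 0], 1]

```text
t: 31.7
tcp_pos: [0.619, -0.1518, 0.1844]
tcp_rot: [-0.001, -0.042, 0.999, 0.0]
contact_force: [0.6, -0.1, -1.9]
opening: 0.0191
grasp_force: 88.3
```

Call:
step_arm:
  targets:
    - [[0, 0, 0], [-0.6, -3.3, 0], 1]
    - [[0, 0, 0], [-0.6, -3.3, 0], 1]
    - [[0, 0, 0], [-0.6, -3.3, 0], 1]
    - [[0, 0, 0], [-0.6, -3.3, 0], 1]
    - [[0, 0, 0], [-0.6, -3.3, 0], 1]
    - [[0, 0, 0], [-0.5, -3.3, 0], 1]
    - [[0, 0, 0], [-0.3, -2, 0], 1]
    - [[0, 0, 0], [0, 0, 0], 1]
    - [[0, 0, 0], [0, 0, 0], 1]

```text
t: 32.6
tcp_pos: [0.5809, -0.369, 0.1841]
tcp_rot: [-0.001, -0.04, 0.999, 0.001]
contact_force: [0.2, 0.1, -0.9]
opening: 0.0187
grasp_force: 88.4
```

```bash
python3 st.py; python3 bt.py
```

```text
32.6 [ 0.5809 -0.369   0.1841] yang 1.6514 tilt [-0.0008  0.0007] F [ 0.2  0.1 -0.9] M [ 0.012  0.023 -0.049] op 0.0187 88.4
side tip proj [475.2 283.5] handle [482.2 238.6]
blade_tip [(0.87, array([477. , 279.2]))]
handle [(0.85, array([485.8, 240. ]))]
top tip proj [492.4 222.7] handle [507.7 215.7]
blade_tip [(0.69, array([498.4, 222.9]))]
handle [(0.41, array([311.8, 144.4]))]
```

Call:
step_arm:
  targets:
    - [[0, 0, 0], [-0.1, -1.27, 0], 1]
    - [[0, 0, 0], [0, 0, 0], 1]
    - [[0, 0, 0], [0, 0, 0], 1]
    - [[0, 0, 0], [0, 0, 0], 1]

```text
t: 33.3
tcp_pos: [0.5809, -0.3813, 0.1852]
tcp_rot: [-0.0, -0.041, 0.999, 0.0]
contact_force: [0.1, -0.9, -0.6]
opening: 0.0191
grasp_force: 88.3
```

```bash
python3 st.py; python3 bt.py
python3 - <<'E'
from h import *
S=capture("side")
cv2.imwrite("pics/c13.png",cv2.resize(S["img"][205:325,420:540],(560,560),interpolation=2)[...,::-1])
E
```

```text
33.3 [ 0.5809 -0.3813  0.1852] yang 1.6526 tilt [-0.0001  0.0001] F [ 0.1 -0.9 -0.6] M [-0.01  -0.045  0.019] op 0.0191 88.3
side tip proj [481.4 285.9] handle [488.9 240.6]
blade_tip [(0.9, array([484.6, 285.9])), (0.59, array([343.4, 229.3]))]
handle [(0.92, array([490.5, 240.4]))]
top tip proj [498.7 223.1] handle [514.5 216.2]
blade_tip [(0.4, array([500.8, 221.8]))]
handle [(0.63, array([516.7, 216.5]))]
```

View pics/c13.png

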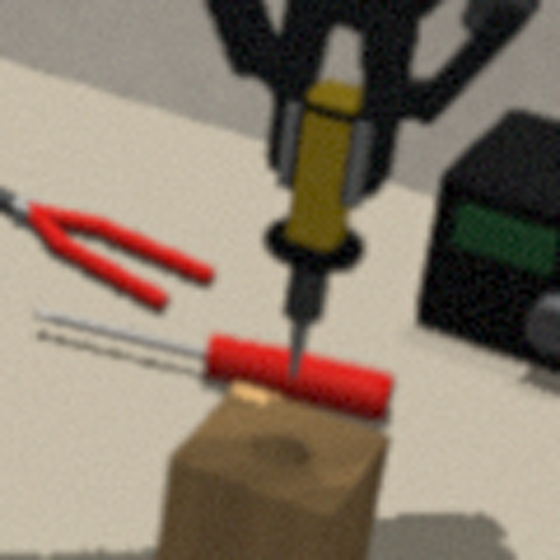

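The tool hangs straight under the gripper, with the stand hole right below at crop (280,450). Lowering with force checks.

Call:
step_arm:
  targets:
    - [[0, 0, 0], [-0.1, 0, 0], 1]
    - [[0, 0, 0], [0, 0, -1.5], 1]
    - [[0, 0, 0], [0, 0, -1.5], 1]
    - [[0, 0, 0], [0, 0, -1.5], 1]
    - [[0, 0, 0], [0, 0, -1], 1]
    - [[0, 0, 0], [0, 0, 0], 1]

```text
t: 34.25
tcp_pos: [0.5792, -0.3807, 0.1288]
tcp_rot: [-0.001, -0.041, 0.999, 0.001]
contact_force: [-1.2, 0.6, -1.5]
opening: 0.0189
grasp_force: 88.3
```

```bash
python3 st.py
```

```text
34.25 [ 0.5792 -0.3807  0.1288] yang 1.6527 tilt [-0.001   0.0009] F [-1.2  0.6 -1.5] M [-0.012 -0.033 -0.021] op 0.0189 88.3
```

Call:
step_arm:
  targets:
    - [[0, 0, 0], [0, 0, -0.5], 1]
    - [[0, 0, 0], [0, 0, -0.5], 1]
    - [[0, 0, 0], [0, 0, -0.5], 1]
    - [[0, 0, 0], [0, 0, 0], 1]

```text
t: 34.65
tcp_pos: [0.5797, -0.3811, 0.1146]
tcp_rot: [-0.0, -0.041, 0.999, 0.0]
contact_force: [-0.3, -0.5, -1.2]
opening: 0.0194
grasp_force: 88.3
```

```bash
python3 st.py
```

```text
34.65 [ 0.5797 -0.3811  0.1146] yang 1.6527 tilt [-0.0003  0.0003] F [-0.3 -0.5 -1.2] M [ 0.035 -0.042  0.056] op 0.0194 88.3
```

Call:
step_arm:
  targets:
    - [[0, 0, 0], [0, 0, -0.8], 1]
    - [[0, 0, 0], [0, 0, -0.8], 1]
    - [[0, 0, 0], [0, 0, -0.5], 1]
    - [[0, 0, 0], [0, 0, -0.2], 1]
    - [[0, 0, 0], [0, 0, -0.1], 1]
    - [[0, 0, 0], [0, 0, 0], 1]

```text
t: 35.25
tcp_pos: [0.58, -0.3813, 0.0913]
tcp_rot: [-0.0, -0.041, 0.999, -0.0]
contact_force: [-1.0, -0.3, -1.8]
opening: 0.0192
grasp_force: 88.3
```

```bash
python3 st.py
```

```text
35.25 [ 0.58   -0.3813  0.0913] yang 1.6528 tilt [-0. -0.] F [-1.  -0.3 -1.8] M [0.06  0.014 0.009] op 0.0192 88.3
```

Another 1.5 mm, then release and retreat straight up.

Call:
step_arm:
  targets:
    - [[0, 0, 0], [0, 0, -0.1], 1]
    - [[0, 0, 0], [0, 0, -0.05], 1]
    - [[0, 0, 0], [0, 0, 0], 3]
    - [[0, 0, 0], [0, 0, 0], 5]
    - [[0, 0, 0], [0, 0, 0], 7.6]
    - [[0, 0, 0], [0, 0, 0], 7.6]
    - [[0, 0, 0], [0, 0, 0], 7.6]
    - [[0, 0, 0], [0, 0, 0], 7.6]
    - [[0, 0, 0], [0, 0, 0], 7.6]

```text
t: 36.15
tcp_pos: [0.58, -0.3813, 0.0898]
tcp_rot: [-0.0, -0.041, 0.999, 0.0]
contact_force: [0.7, 1.2, 0.9]
opening: 0.0758
grasp_force: 0.0
```

Call:
step_arm:
  targets:
    - [[0, 0, 0], [0, 0, 1], 7.6]
    - [[0, 0, 0], [0, 0, 2.5], 7.6]
    - [[0, 0, 0], [0, 0, 3], 7.6]
    - [[0, 0, 0], [0, 0, 3], 7.6]
    - [[0, 0, 0], [0, 2, 0], 7.6]
    - [[0, 0, 0], [-1, 5, 0], 7.6]
    - [[0, 0, 0], [-1, 5, 0], 7.6]
    - [[0, 0, 0], [0, 5, 0], 7.6]
    - [[0, 0, 0], [0, 5, 0], 7.6]
    - [[0, 0, 0], [0, 5, 0], 7.6]

```text
t: 37.15
tcp_pos: [0.5602, -0.1115, 0.1859]
tcp_rot: [0.001, -0.041, 0.999, -0.0]
contact_force: [1.3, 0.5, 0.3]
opening: 0.0759
grasp_force: 0.0
```

Call:
step_arm:
  targets:
    - [[0, 0, 0], [0, 3, 0], 7.6]
    - [[0, 0, 0], [0, 0, 0], 7.6]
    - [[0, 0, 0], [0, 0, 0], 7.6]

```text
t: 37.45
tcp_pos: [0.5607, -0.0829, 0.1856]
tcp_rot: [0.0, -0.042, 0.999, -0.0]
contact_force: [0.2, 0.1, 0.6]
opening: 0.0759
grasp_force: 0.0
```

```bash
python3 st.py
cat > m5.py <<'E'
from h import *
T,S=capture("top"),capture("side"); save(T,"t14");save(S,"s14")
mt=colour(T,(23,150,30),(35,255,255),(506,222));ms=colour(S,(23,150,30),(35,255,255),(483,285))
for n,c,m in(("top",T,mt),("side",S,ms)): print("handle",n,m.sum(),*fit([(c,m)],[cub(.02,.02,0,.066)],(.578,-.382,.08),.081))
for n,c,px in(("top",T,(475,313)),("side",S,(410,372))):
    m=colour(c,(0,0,0),(180,255,60),px); print("sink",n,m.sum(),*fit([(c,m)],SH["sink"],(.388,-.354,.26)))
E
python3 m5.py
```

```text
37.45 [ 0.5607 -0.0829  0.1856] yang 1.6543 tilt [ 0.0005 -0.0003] F [0.2 0.1 0.6] M [-0.028  0.035  0.012] op 0.0759 0.0
handle top 189.0 [ 0.57852169 -0.38266783  0.25388945] 28.39607843137255
handle side 347.0 [ 0.58149309 -0.38128805  0.35681902] 55.831372549019605
sink top 796.0 [ 0.38793415 -0.35415088  0.25408737] 80.39607843137254
sink side 1081.0 [ 0.39166208 -0.35313997  0.29510095] 144.3411764705882
```

Deburrer hangs as before. Now the heatsink (still at (0.388,−0.354), yaw 0.255).

Call:
step_arm:
  targets:
    - [[0, 0, 0.01], [-1, -1.5, 0], 7.6]
    - [[0, 0, 0.02], [-2.1, -3.3, 0], 7.6]
    - [[0, 0, 0.02], [-2.1, -3.3, 0], 7.6]
    - [[0, 0, 0.02], [-2.1, -3.3, 0], 7.6]
    - [[0, 0, 0.02], [-2.1, -3.3, 0], 7.6]
    - [[0, 0, 0.02], [-2.1, -3.3, 0], 7.6]
    - [[0, 0, 0.02], [-2.1, -3.3, 0], 7.6]
    - [[0, 0, 0.02], [-2.1, -3.3, 0], 7.6]
    - [[0, 0, 0.02], [-1.5, -2.4, 0], 7.6]
    - [[0, 0, 0], [0, 0, 0], 7.6]
  grip_force: 50

```text
t: 38.55
tcp_pos: [0.386, -0.3572, 0.1848]
tcp_rot: [-0.0, -0.123, 0.992, -0.001]
contact_force: [-0.7, 0.3, -0.3]
opening: 0.0761
grasp_force: 0.0
```

Call:
step_arm:
  targets:
    - [[0, 0, 0], [0, 0, 0], 7.6]

```text
t: 38.65
tcp_pos: [0.3875, -0.3544, 0.1848]
tcp_rot: [0.0, -0.124, 0.992, 0.0]
contact_force: [0.5, 0.4, 0.4]
opening: 0.0761
grasp_force: 0.0
```

```bash
python3 st.py; python3 m4.py
```

```text
38.65 [ 0.3875 -0.3544  0.1848] yang 1.8193 tilt [0.     0.0001] F [0.5 0.4 0.4] M [ 0.064 -0.002 -0.028] op 0.0761 0.0
top 0.89 [337.5, 186.5, 32.6, 52.8]
top [ 0.61086209 -0.07465155  0.1459709 ] 85.7843137254902
top hole 0.75 [ 0.6245 -0.0756  0.043 ]
top box_center 0.85 [ 0.6179 -0.0787  0.0275]
side 0.9 [343.4, 244.4, 47.8, 34.1]
side 0.45 [182.6, 218.9, 132.4, 55.6]
side [ 0.61256186 -0.07221343  0.16119099] 75.06274509803922
side hole 0.61 [ 0.6272 -0.0722  0.043 ]
side box_center 0.71 [ 0.6106 -0.0722  0.0275]
```

Call:
step_arm:
  targets:
    - [[0, 0, 0.006], [0.05, 0.03, -2], 7.6]
    - [[0, 0, 0], [0, 0, -4], 7.6]
    - [[0, 0, 0], [0, 0, -4], 7.6]
    - [[0, 0, 0], [0, 0, -4], 7.6]
    - [[0, 0, 0], [0, 0, -2.2], 7.6]
    - [[0, 0, 0], [0, 0, -1], 7.6]
    - [[0, 0, 0], [0, 0, 0], 7.6]
    - [[0, 0, 0], [0, 0, 0], 7.6]

```text
t: 39.85
tcp_pos: [0.3895, -0.3535, 0.0138]
tcp_rot: [0.0, -0.129, 0.992, -0.001]
contact_force: [0.9, -0.1, 0.6]
opening: 0.076
grasp_force: 0.0
```

```bash
python3 st.py
python3 - <<'E'
from h import *
T=capture("top"); o=cv2.cvtColor(T["img"],cv2.COLOR_RGB2HSV); m=cv2.inRange(o,(8,60,40),(25,255,255)); n,l,s,c=cv2.connectedComponentsWithStats(m,connectivity=4)
for i in range(1,n):
    if 20<s[i,4]<600 and 335<c[i][0]<370 and 180<c[i][1]<225: print(s[i],c[i],at(T,c[i],.041).round(4))
w=cv2.inRange(o,(0,0,150),(180,40,255)); 
cs,_=cv2.findContours(w,cv2.RETR_EXTERNAL,cv2.CHAIN_APPROX_NONE)
for k in cs:
    r=cv2.minAreaRect(k)
    if abs(r[0][0]-352)<15 and abs(r[0][1]-212)<15 and cv2.contourArea(k)>500: print("face",r,at(T,r[0],.043).round(4),cv2.contourArea(k))
E
```

```text
39.85 [ 0.3895 -0.3535  0.0138] yang 1.829 tilt [ 0.0004 -0.0006] F [ 0.9 -0.1  0.6] M [-0.016  0.018  0.039] op 0.076 0.0
[344 193  17  17 228] [351.77192982 200.89912281] [ 0.6316 -0.0716  0.041 ]
```

Call:
step_arm:
  targets:
    - [[0, 0, 0], [0, 0, -0.5], 7.6]
    - [[0, 0, 0], [0, 0, 0], 7.6]
    - [[0, 0, 0], [0, 0, 0], 3]
    - [[0, 0, 0], [0, 0, 0], 3]
    - [[0, 0, 0], [0, 0, 0], 3]
    - [[0, 0, 0], [0, 0, 0], 3]
    - [[0, 0, 0], [0, 0, 0], 3]
    - [[0, 0, 0], [0, 0, 0], 3]
    - [[0, 0, 0], [0, 0, 0], 3]

```text
t: 40.8
tcp_pos: [0.389, -0.3531, 0.0083]
tcp_rot: [0.0, -0.129, 0.992, -0.0]
contact_force: [-1.1, 0.9, 6.3]
opening: 0.0382
grasp_force: 50.6
```

```bash
python3 st.py
```

```text
40.8 [ 0.389  -0.3531  0.0083] yang 1.8288 tilt [ 0.0001 -0.0002] F [-1.1  0.9  6.3] M [ 0.179  0.247 -0.059] op 0.0382 50.6
```

Heatsink gripped. Lift and carry to the tray with a 1.418 rad turn.

Call:
step_arm:
  targets:
    - [[0, 0, 0], [0, 0, 1], 3]
    - [[0, 0, 0], [0, 0, 3], 3]
    - [[0, 0, 0], [0, 0, 4], 3]
    - [[0, 0, 0], [0, 0, 3.2], 3]
    - [[0, 0, 0.04], [0.2, 2, 0], 3]
    - [[0, 0, 0.08], [0.4, 4, 0], 3]
    - [[0, 0, 0.08], [0.4, 4, 0], 3]
    - [[0, 0, 0.08], [0.4, 4, 0], 3]
    - [[0, 0, 0.08], [0.4, 4, 0], 3]
    - [[0, 0, 0.08], [0.4, 4, 0], 3]

```text
t: 41.8
tcp_pos: [0.4107, -0.1314, 0.1204]
tcp_rot: [0.0, -0.343, 0.939, -0.0]
contact_force: [1.4, 0.0, -1.7]
opening: 0.038
grasp_force: 50.9
```

Call:
step_arm:
  targets:
    - [[0, 0, 0.08], [0.4, 4, 0], 3]
    - [[0, 0, 0.08], [0.4, 4, 0], 3]
    - [[0, 0, 0.08], [0.4, 4, 0], 3]
    - [[0, 0, 0.08], [0.4, 4, 0], 3]
    - [[0, 0, 0.08], [0.4, 4, 0], 3]
    - [[0, 0, 0.08], [0.4, 4, 0], 3]
    - [[0, 0, 0.08], [0.4, 4, 0], 3]
    - [[0, 0, 0.08], [0.4, 4, 0], 3]
    - [[0, 0, 0.08], [0.4, 4, 0], 3]
    - [[0, 0, 0.08], [0.4, 4, 0], 3]

```text
t: 42.8
tcp_pos: [0.4507, 0.2688, 0.1204]
tcp_rot: [0.0, -0.682, 0.731, -0.0]
contact_force: [0.9, -0.1, -1.4]
opening: 0.0385
grasp_force: 50.9
```

Call:
step_arm:
  targets:
    - [[0, 0, 0.08], [0.4, 4, 0], 3]
    - [[0, 0, 0.05], [0.2, 2, 0], 3]
    - [[0, 0, 0], [0, 0, 0], 3]
    - [[0, 0, 0], [0, 0, 0], 3]

```text
t: 43.2
tcp_pos: [0.4565, 0.3269, 0.1199]
tcp_rot: [0.0, 0.727, -0.687, 0.0]
contact_force: [0.3, -0.4, -1.3]
opening: 0.0387
grasp_force: 50.9
```

```bash
python3 st.py
```

```text
43.2 [0.4565 0.3269 0.1199] yang 0.0572 tilt [0.0003 0.    ] F [ 0.3 -0.4 -1.3] M [-0.018 -0.025 -0.015] op 0.0387 50.9
```

Call:
step_arm:
  targets:
    - [[0, 0, 0.048], [0.54, 0.59, 0], 3]
    - [[0, 0, 0], [0, 0, -3], 3]
    - [[0, 0, 0], [0, 0, -3], 3]
    - [[0, 0, 0], [0, 0, -2], 3]
    - [[0, 0, 0], [0, 0, -0.7], 3]
    - [[0, 0, 0], [0, 0, 0], 3]
    - [[0, 0, 0], [0, 0, 0], 3]

```text
t: 43.9
tcp_pos: [0.463, 0.3328, 0.0339]
tcp_rot: [-0.001, 0.743, -0.669, 0.0]
contact_force: [0.3, 0.4, -1.4]
opening: 0.0386
grasp_force: 50.9
```

```bash
python3 st.py
python3 - <<'E'
from h import *
T,S=capture("top"),capture("side")
o=np.hstack([cv2.resize(S["img"][190:280,170:290],(400,300),interpolation=2),cv2.resize(T["img"][210:330,110:270],(400,300),interpolation=2)])
cv2.imwrite("pics/c14.png",o[...,::-1])
E
```

```text
43.9 [0.463  0.3328 0.0339] yang 0.1043 tilt [-0.0006  0.0003] F [ 0.3  0.4 -1.4] M [ 0.03  -0.063 -0.057] op 0.0386 50.9
```

Call:
step_arm:
  targets:
    - [[0, 0, 0], [-0.1, 0, -0.4], 3]
    - [[0, 0, 0], [0, 0, -0.4], 3]
    - [[0, 0, 0], [0, 0, -0.2], 3]
    - [[0, 0, 0], [0, 0, -0.2], 3]
    - [[0, 0, 0], [0, 0, -0.2], 3]
    - [[0, 0, 0], [0, 0, 0], 3]

```text
t: 44.6
tcp_pos: [0.4611, 0.3329, 0.0185]
tcp_rot: [0.0, 0.743, -0.669, -0.0]
contact_force: [-0.2, 0.2, -1.5]
opening: 0.0384
grasp_force: 50.9
```

```bash
python3 st.py
```

```text
44.6 [0.4611 0.3329 0.0185] yang 0.1052 tilt [ 0.0002 -0.0001] F [-0.2  0.2 -1.5] M [0.042 0.04  0.04 ] op 0.0384 50.9
```

Already 4 mm into the pocket without contact. Continuing down.

Call:
step_arm:
  targets:
    - [[0, 0, 0], [0, 0, -0.3], 3]
    - [[0, 0, 0], [0, 0, -0.2], 3]
    - [[0, 0, 0], [0, 0, -0.1], 3]
    - [[0, 0, 0], [0, 0, 0], 3]

```text
t: 45.0
tcp_pos: [0.4612, 0.3329, 0.0126]
tcp_rot: [0.0, 0.743, -0.669, -0.0]
contact_force: [-0.3, -1.0, -1.7]
opening: 0.0384
grasp_force: 50.9
```

```bash
python3 st.py
```

```text
45.0 [0.4612 0.3329 0.0126] yang 0.1052 tilt [ 0.0001 -0.    ] F [-0.3 -1.  -1.7] M [-0.019  0.001 -0.015] op 0.0384 50.9
```

Call:
step_arm:
  targets:
    - [[0, 0, 0], [0, 0, 0], 5]
    - [[0, 0, 0], [0, 0, 0], 6]
    - [[0, 0, 0], [0, 0, 0], 6]
    - [[0, 0, 0], [0, 0, 0], 6]
    - [[0, 0, 0], [0, 0, 1], 6]
    - [[0, 0, 0], [0, 0, 3], 6]
    - [[0, 0, 0], [0, 0, 4], 7.6]
    - [[0, 0, 0], [0, 0, 3], 7.6]
    - [[0, 0, -0.05], [0.6, -1.7, 0], 7.6]
    - [[0, 0, -0.12], [1.25, -3.4, 0], 7.6]

```text
t: 46.0
tcp_pos: [0.4804, 0.2834, 0.1249]
tcp_rot: [0.002, -0.684, 0.729, -0.0]
contact_force: [0.4, 0.2, -0.6]
opening: 0.0762
grasp_force: 0.0
```

Call:
step_arm:
  targets:
    - [[0, 0, -0.12], [1.25, -3.4, 0], 7.6]
    - [[0, 0, -0.12], [1.25, -3.4, 0], 7.6]
    - [[0, 0, -0.12], [1.25, -3.4, 0], 7.6]
    - [[0, 0, -0.12], [1.25, -3.4, 0], 7.6]
    - [[0, 0, -0.12], [1.25, -3.4, 0], 7.6]
    - [[0, 0, -0.12], [1.25, -3.4, 0], 7.6]
    - [[0, 0, -0.12], [1.25, -3.4, 0], 7.6]
    - [[0, 0, -0.12], [1.25, -3.4, 0], 7.6]
    - [[0, 0, -0.12], [1.25, -3.4, 0], 7.6]
    - [[0, 0, -0.12], [1.25, -3.4, 0], 7.6]

```text
t: 47.0
tcp_pos: [0.6052, -0.0595, 0.1237]
tcp_rot: [0.0, -0.15, 0.989, -0.0]
contact_force: [1.3, 1.2, 0.2]
opening: 0.0762
grasp_force: 0.0
```

Call:
step_arm:
  targets:
    - [[0, 0, -0.1], [0.7, -1.8, 0], 7.6]
    - [[0, 0, -0.05], [0.3, 0, 0], 7.6]
    - [[0, 0, 0], [0, 0, 0], 7.6]
    - [[0, 0, 0], [0, 0, 0], 7.6]

```text
t: 47.4
tcp_pos: [0.6146, -0.0758, 0.1232]
tcp_rot: [0.0, -0.079, 0.997, 0.0]
contact_force: [-0.4, -0.0, -0.0]
opening: 0.076
grasp_force: 0.0
```

```bash
python3 st.py;  python3 - <<'E'
from h import *
T,S=capture("top"),capture("side")
for n,c,px in(("top",T,(173,272)),("side",S,(221,241))):
    m=colour(c,(0,0,0),(180,255,70),px); print("sink",n,m.sum(),*fit([(c,m)],[cub(.09,.04,.01,.03)],(.461,.333,1.676),.004))
E
```

```text
47.4 [ 0.6146 -0.0758  0.1232] yang 1.7286 tilt [0. 0.] F [-0.4 -0.  -0. ] M [-0.032  0.092 -0.032] op 0.076 0.0
sink top 753.0 [0.46096678 0.32892519 1.66409892] 40.14901960784313
sink side 400.0 [0.46287268 0.33002161 1.65397494] 33.28235294117647
```

Call:
step_arm:
  targets:
    - [[0, 0, -0.015], [-0.2, 0.16, -2], 7.6]
    - [[0, 0, 0], [0, 0, -3], 7.6]
    - [[0, 0, 0], [0, 0, -3], 7.6]
    - [[0, 0, 0], [0, 0, -1.5], 7.6]
    - [[0, 0, 0], [0, 0, -0.9], 7.6]
    - [[0, 0, 0], [0, 0, 0], 7.6]
    - [[0, 0, 0], [0, 0, 0], 7.6]
  grip_force: 50

```text
t: 48.2
tcp_pos: [0.6133, -0.0744, 0.0196]
tcp_rot: [0.0, -0.071, 0.997, -0.0]
contact_force: [0.4, 0.8, 1.1]
opening: 0.0758
grasp_force: 0.0
```

```bash
python3 st.py
```

```text
48.2 [ 0.6133 -0.0744  0.0196] yang 1.7124 tilt [ 0.0005 -0.0002] F [0.4 0.8 1.1] M [ 0.021 -0.     0.028] op 0.0758 0.0
```

Call:
step_arm:
  targets:
    - [[0, 0, 0], [0, 0, 0], 5]
    - [[0, 0, 0], [0, 0, 0], 5]
    - [[0, 0, 0], [0, 0, 0], 5]
    - [[0, 0, 0], [0, 0, 0], 5]
    - [[0, 0, 0], [0, 0, 0], 5]
    - [[0, 0, 0], [0, 0, 0], 5]

```text
t: 48.8
tcp_pos: [0.6135, -0.0727, 0.0206]
tcp_rot: [0.001, -0.071, 0.997, 0.001]
contact_force: [-1.8, 7.9, 10.6]
opening: 0.0582
grasp_force: 53.0
```

```bash
python3 st.py
```

```text
48.8 [ 0.6135 -0.0727  0.0206] yang 1.7132 tilt [0.0012 0.0014] F [-1.8  7.9 10.6] M [1.942 0.521 0.01 ] op 0.0582 53.0
```

Box gripped but it leans on a strip; relieve sideways, then lift and carry to the tray.

Call:
step_arm:
  targets:
    - [[0, 0, 0], [0, 0.17, 0], 5]
    - [[0, 0, 0], [0, 0, 0.5], 5]
    - [[0, 0, 0], [0, 0, 1], 5]
    - [[0, 0, 0], [0, 0, 3], 5]
    - [[0, 0, 0], [0, 0, 3], 5]
    - [[0, 0, 0], [0, 0, 2], 5]
    - [[0, 0, 0.05], [-0.5, 1, 0], 5]
    - [[0, 0, 0.12], [-1.15, 2.2, 0], 5]
    - [[0, 0, 0.12], [-1.15, 2.2, 0], 5]
    - [[0, 0, 0.12], [-1.15, 2.2, 0], 5]

```text
t: 49.8
tcp_pos: [0.5726, 0.0038, 0.1145]
tcp_rot: [-0.0, -0.274, 0.962, -0.0]
contact_force: [0.4, 0.9, -3.9]
opening: 0.0581
grasp_force: 55.3
```

Call:
step_arm:
  targets:
    - [[0, 0, 0.12], [-1.15, 2.2, 0], 5]
    - [[0, 0, 0.12], [-1.15, 2.2, 0], 5]
    - [[0, 0, 0.12], [-1.15, 2.2, 0], 5]
    - [[0, 0, 0.12], [-1.15, 2.2, 0], 5]
    - [[0, 0, 0.12], [-1.15, 2.2, 0], 5]
    - [[0, 0, 0.12], [-1.15, 2.2, 0], 5]
    - [[0, 0, 0.12], [-1.15, 2.2, 0], 5]
    - [[0, 0, 0.12], [-1.15, 2.2, 0], 5]
    - [[0, 0, 0.12], [-0.5, 0.9, 0], 5]
    - [[0, 0, 0], [0, 0, 0], 5]

```text
t: 50.8
tcp_pos: [0.4755, 0.1892, 0.1145]
tcp_rot: [-0.0, 0.729, -0.684, -0.0]
contact_force: [-0.6, -0.1, -2.3]
opening: 0.058
grasp_force: 55.3
```

Call:
step_arm:
  targets:
    - [[0, 0, 0], [0, 0, 0], 5]

```text
t: 50.9
tcp_pos: [0.4765, 0.188, 0.1143]
tcp_rot: [-0.0, 0.727, -0.687, 0.0]
contact_force: [1.2, 0.1, -3.3]
opening: 0.058
grasp_force: 55.3
```

```bash
python3 st.py
```

```text
50.9 [0.4765 0.188  0.1143] yang 0.0571 tilt [-0.0001  0.0003] F [ 1.2  0.1 -3.3] M [-0.005 -0.019  0.012] op 0.058 55.3
```

Call:
step_arm:
  targets:
    - [[0, 0, 0.048], [0.05, -0.18, -1], 5]
    - [[0, 0, 0], [0, 0, -3], 5]
    - [[0, 0, 0], [0, 0, -3], 5]
    - [[0, 0, 0], [0, 0, -1.1], 5]
    - [[0, 0, 0], [0, 0, 0], 5]
    - [[0, 0, 0], [0, 0, 0], 5]

```text
t: 51.5
tcp_pos: [0.4776, 0.1862, 0.0337]
tcp_rot: [-0.0, 0.744, -0.668, 0.0]
contact_force: [0.6, 0.3, -3.5]
opening: 0.0582
grasp_force: 55.4
```

```bash
python3 st.py
```

```text
51.5 [0.4776 0.1862 0.0337] yang 0.1067 tilt [-0.0003  0.0003] F [ 0.6  0.3 -3.5] M [-0.026 -0.058  0.027] op 0.0582 55.4
```

Call:
step_arm:
  targets:
    - [[0, 0, 0], [0, 0, -0.4], 5]
    - [[0, 0, 0], [0, 0, -0.3], 5]
    - [[0, 0, 0], [0, 0, -0.2], 5]
    - [[0, 0, 0], [0, 0, -0.2], 5]
    - [[0, 0, 0], [0, 0, -0.1], 5]
    - [[0, 0, 0], [0, 0, 0], 5]

```text
t: 52.1
tcp_pos: [0.4766, 0.1865, 0.0207]
tcp_rot: [0.0, 0.744, -0.668, -0.0]
contact_force: [-0.0, -0.2, -3.4]
opening: 0.0581
grasp_force: 55.4
```

```bash
python3 st.py
```

```text
52.1 [0.4766 0.1865 0.0207] yang 0.1083 tilt [ 0.0001 -0.0001] F [-0.  -0.2 -3.4] M [ 0.029 -0.019 -0.001] op 0.0581 55.4
```

Call:
step_arm:
  targets:
    - [[0, 0, 0], [0, 0, -0.2], 5]
    - [[0, 0, 0], [0, 0, -0.2], 5]
    - [[0, 0, 0], [0, 0, -0.2], 5]
    - [[0, 0, 0], [0, 0, 0], 5]

```text
t: 52.5
tcp_pos: [0.4765, 0.1864, 0.0145]
tcp_rot: [0.0, 0.744, -0.668, -0.0]
contact_force: [-0.5, -0.2, -3.7]
opening: 0.0584
grasp_force: 55.4
```

```bash
python3 st.py
```

```text
52.5 [0.4765 0.1864 0.0145] yang 0.1082 tilt [ 0.0002 -0.0002] F [-0.5 -0.2 -3.7] M [0.04  0.003 0.013] op 0.0584 55.4
```

Call:
step_arm:
  targets:
    - [[0, 0, 0], [0, 0, -0.1], 5]
    - [[0, 0, 0], [0, 0, -0.1], 5]
    - [[0, 0, 0], [0, 0, -0.1], 5]
    - [[0, 0, 0], [0, 0, 0], 5]

```text
t: 52.9
tcp_pos: [0.4769, 0.1865, 0.0127]
tcp_rot: [-0.0, 0.744, -0.668, 0.0]
contact_force: [-2.6, -1.4, 10.7]
opening: 0.058
grasp_force: 56.8
```

```bash
python3 st.py
```

```text
52.9 [0.4769 0.1865 0.0127] yang 0.1082 tilt [-0.0002  0.0002] F [-2.6 -1.4 10.7] M [-0.293  1.107  0.009] op 0.058 56.8
```

Floor reached at the predicted height. Release, retreat, and check everything in a picture.

Call:
step_arm:
  targets:
    - [[0, 0, 0], [0, 0, 0.05], 6.5]
    - [[0, 0, 0], [0, 0, 0], 7.4]
    - [[0, 0, 0], [0, 0, 0], 7.4]
    - [[0, 0, 0], [0, 0, 0], 7.4]
    - [[0, 0, 0], [0, 0, 1], 7.4]
    - [[0, 0, 0], [0, 0, 3], 7.4]
    - [[0, 0, 0], [0, 0, 4], 7.4]
    - [[0, 0, 0], [0, 0, 4], 7.4]
    - [[0, 0, 0], [-0.5, -4, 1], 7.4]
    - [[0, 0, 0], [-0.5, -4, 0], 7.4]

```text
t: 53.9
tcp_pos: [0.4683, 0.1063, 0.1452]
tcp_rot: [-0.002, 0.745, -0.667, 0.002]
contact_force: [1.3, -0.3, -0.5]
opening: 0.0743
grasp_force: 0.0
```

Call:
step_arm:
  targets:
    - [[0, 0, 0], [-0.5, -4.5, 0], 7.4]
    - [[0, 0, 0], [-0.5, -4.5, 0], 7.4]
    - [[0, 0, 0], [-0.5, -4.5, 0], 7.4]
    - [[0, 0, 0], [-0.5, -4.5, 0], 7.4]
    - [[0, 0, 0], [0, 0, 0], 7.4]
    - [[0, 0, 0], [0, 0, 0], 7.4]

```text
t: 54.5
tcp_pos: [0.4467, -0.0744, 0.1429]
tcp_rot: [-0.0, 0.743, -0.669, 0.0]
contact_force: [-0.5, 0.8, 0.5]
opening: 0.0739
grasp_force: 0.0
```

```bash
python3 st.py;  python3 - <<'E'
from h import *
T,S=capture("top"),capture("side")
def hull(m):
    c,_=cv2.findContours(m.astype(np.uint8),cv2.RETR_EXTERNAL,cv2.CHAIN_APPROX_NONE); c=cv2.convexHull(max(c,key=cv2.contourArea))
    q=np.zeros((480,640),np.uint8); cv2.fillConvexPoly(q,c,1); return q.astype(float)
for n,c,px in(("top",T,(173,272)),("side",S,(221,241))):
    m=colour(c,(0,0,0),(180,255,70),px); print("sink",n,m.sum(),*fit([(c,m)],[cub(.09,.04,.01,.03)],(.461,.333,1.676),.004))
    r=[q for q in spotter.regions_of("project_box",c)]
    for q in r[:2]: print("box",n,q["p"],q["box"],*fit([(c,hull(q["pixels"]))],[cub(.112,.06,.01,.031)],(.477,.185,1.676),.004))
mt=colour(T,(23,150,30),(35,255,255),(506,222)); print("handle",mt.sum(),*fit([(T,mt)],[cub(.02,.02,0,.066)],(.578,-.382,.08),.081))
o=np.hstack([cv2.resize(S["img"][190:295,170:310],(400,300),interpolation=2),cv2.resize(T["img"][190:310,120:280],(400,300),interpolation=2)])
o=np.vstack([o,cv2.resize(np.hstack([S["img"][200:410],T["img"][150:360]])[:, :],(800,131))])
cv2.imwrite("pics/c15.png",o[...,::-1])
E
```

```text
54.5 [ 0.4467 -0.0744  0.1429] yang 0.1054 tilt [-0.0002  0.0001] F [-0.5  0.8  0.5] M [ 0.011 -0.01  -0.054] op 0.0739 0.0
sink top 768.0 [0.46101212 0.3287189  1.67817647] 37.882352941176464
sink side 402.0 [0.46263279 0.33000943 1.64821533] 32.21568627450981
box side 0.94 [234.6, 237.7, 45.4, 28.2] [0.48025824 0.18226647 1.66757263] 64.02745098039216
handle 192.0 [ 0.57872463 -0.38272542  0.25043924] 26.32156862745098
```

View pics/c15.png

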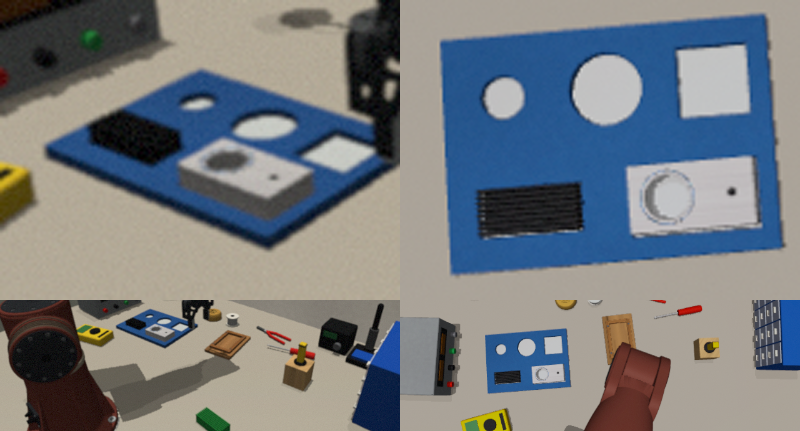

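The picture shows the box and heatsink down in their pockets, the other pockets empty (no such parts on the bench), the deburrer hanging in its stand and the bystanders in place.

```bash
python3 -c "
from h import *
print(manip.job_done())"
```

```text
the job is handed in; nothing more can be done
None
```

The job is handed in, with no verdict shown: full clockwise deburring circle made, deburrer back in its stand, box and black heatsink (the only loose kit part) down in their pockets, but I viewed 16 pictures against the limit of 14.

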